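# Close the dust booth's sash with the hook pole

### The job

Take the pole with the hooked end from the wooden rack (not the scraper lying beside it), put its hook through the steel ring on the dust booth's raised clear sash, and pull the sash down with it until it is fully shut on the sill. Then unhook the pole and lay it back in its own place on the rack, hook hanging down, leaving the scraper where it lies and the sash shut.

Things in the scene. Friction and masses are not known exactly. Their poses are not given: they have to be found in the camera images.
- pole: Hook pole, 0.17 kg, loose: wooden handle 24 x 24 mm, then a 10 mm steel rod whose end bends straight down. Origin: rod axis at that bend; the hook reaches 25 mm below it. x runs along the pole from handle to hook, z up. Handle: x -310 to -90 mm on the axis; grip at x = -180 (centre of mass). It lies level in the rack's left or right place, axis 87 mm above the table, hook away from the robot.
- scraper: Tool to leave alone, in the rack's other place, 130 mm beside the pole: same handle, frame and height, but ending in a flat steel blade 50 mm wide. Loose. The wooden rack: two bars 18 mm wide, tops 75 mm above the table, crossing under both handles at x = -245 and -115 mm; pegs on the bars, 22 mm high, stand about 65 mm either side of each tool.
- ring (a point): Centre of the upright steel ring on the front of the booth's sash, 260 to 325 mm above the table at the start, 155 when shut. Its hole runs along x (x into the booth, turned a little with it; z up). Opening 64 mm, bar 8 mm; two arms at its top hold it with 43 mm of free depth behind. Booth: aluminium frame 300 mm wide, 490 high, clear sides.
- sash (a joint): How far the clear sash has come down, in m: 0 fully up, 0.17 fully shut on the sill; starts between 0 and 0.065. It slides straight down, stays where it is left, and needs about 1 to 3 N to pull down, about 7 N to raise.

How it is judged:
On the way, in this order (a step that is already met when the one before it is completed fails the run):
1. the pole's hook is through the ring while the sash is still up (x of pole in the frame of ring between 0.004 and 0.05 m and y of pole in the frame of ring between -0.032 and 0.032 m and z of pole in the frame of ring between -0.034 and 0.034 m and value of joint sash below 0.1 m), for 0.1 s.
2. the sash is shut with the hook still through the ring (value of joint sash above 0.157 m and x of pole in the frame of ring between 0 and 0.05 m and y of pole in the frame of ring between -0.034 and 0.034 m and z of pole in the frame of ring between -0.036 and 0.036 m), for 0.1 s.
At the end, for the whole second after the job is handed in: The sash is shut to within 15 mm; the pole lies at rest in its place on the rack, its hook end within 60 mm of where it was at the start and its hook hanging down (within 14 degrees); the scraper is within 40 mm of where it was (value of joint sash above 0.155 m and distance of pole from where it was at the start of the episode below 0.06 m and angle between pole's own z axis and vertical below 0.25 rad and linear speed of pole below 0.03 m/s and distance of scraper from where it was at the start of the episode below 0.04 m); the robot touches nothing.
It fails at once if the scraper is shifted by more than 40 mm (distance of scraper from where it was at the start of the episode above 0.04 m).
It fails at once if the robot itself, not the pole, pushes the sash (contact force between any of the fingers, the arm and sash above 2 N).
It also fails if it takes over 67 s, if anything falls off the work surface, if the arm or the gripper's body presses on something with over 40 N, if the wrist force passes 120 N, or if a joint passes its speed limit or range.

### The arm

A 6-joint arm with a two-finger parallel gripper is mounted at the origin on the work surface. World frame = base frame: x ahead of the robot, y to its left, z up, the work surface at z = 0. Lengths are in m, angles in rad, forces in N, time in s.
With the tool pointing down it reaches from about 0.35 to 0.975 m from the base axis. Payload 4.9 kg.
Tool frame: the origin (TCP) lies on the centre line of the jaws, within the pads' length; the fingertips stand 8 mm ahead of it and the grasp point (between the pads) lies 11 mm behind it; z points along the fingers, y is the direction in which the jaws open and shut (so a half turn about z gives the same grasp; the last joint's range is limited). The gripper opens to 85 mm and grips with 20 to 120 N. Pads are 22 mm wide; open, the fingers measure 114 mm over their backs; the gripper's body (76 mm by 85 mm) begins 54 mm behind the grasp point. The pads swing forward as they close: fully open they stand 13 mm farther back than shut.
Start: joints at [-1.361, 0.053, 1.613, -0, 1.476, -0.119], TCP at [0.202, -0.592, 0.202] pointing down, gripper open.
Joint ranges: [-3.01, 3.01], [-1.01, 2.22], [0.06, 2.58], [-1.02, 4.17], [0.09, 2.62], [-3.14, 3.14]. Speed limits (rad/s): [2.57, 2.57, 3.14, 3.14, 3.14, 3.14].

### API

Orientations are given as a unit quaternion [w, x, y, z].
In Python, from plant import manip gives the robot as it stands.
- The arm moves only by the tool step_arm, never from a script. Its argument "deltas" is a list of rows, each a list of 7 numbers: the shift along the tool's x, y, z in m, then the turn, a rotation vector about the tool's x, y, z in rad, then the gripper command: -1 is fully open, 1 is shut, values between are in proportion. In form: [[dx, dy, dz, ax, ay, az, hand], ...]. A call has 1 to 20 rows; each row is the pose to reach, as a shift and turn from the pose commanded when the call began, along the tool's axes at that moment; what a row does not reach only later rows make up. A row lasts 1/10 s, in which the tool goes at most 50 mm and 8.59 degrees, less where a joint would pass 70% of its speed; a pose out of reach is approached as far as the arm can. A call with a gripper value outside its range is refused whole. The fingers move at their own pace and stop on an object; the grip force is fixed at half the most. Time passes only in rows, so rows that repeat a pose let the fingers close. It gives the time, the measured TCP pose, the force and the opening at its end, in the units of the state.
- manip.state(): the state, without advancing time (a new reading comes with each control period).
- manip.grab_frame(name): name is "scene" or "top"; returns the picture (420x560x3 uint8, red, green, blue); there is no depth.
- manip.get_calibration(name): a dict with "fov_y" (degrees; the focal length in pixels is half the picture's height over the tangent of half this angle, whatever the lens; pixels are square), "cx", "cy" (the principal point, pixels), "R" (3x3) and "t" (3): a world point X has camera coordinates R X + t. Camera axes: x right, y down, z forward; pixel columns grow to the right and rows downward; lengths in m; the calibration is good to about 2 mm. A picture is of the moment at which its call begins. get_calibration takes no time and is no camera call.
- manip.job_done(): hands the job in, once; it reports no verdict.
The state is a dict: "time": time; "joint_pos": joint angles; "joint_vel": joint speeds; "joint_efforts": joint torques, N m; "tool_pos": TCP position; "tool_rot": TCP orientation; "contact_force": force on the tool from outside, world axes, zero at the start; "ft_torque": the same for the moment, N m; "gripper_width": opening from 0.0 (shut) to 1.0 (fully open).
Only numpy, scipy, OpenCV 4.12 (cv2) and the standard library are available. Lean on these libraries where they do the work, as an engineer would, in place of code of your own. Each camera call takes 0.05 s, during which the arm holds its last target.

## Working session

There is one attempt and no reset: what is moved stays moved. The work goes in short steps, Python scripts to look and compute and a tool call to move; the robot and the scene stay as the last step left them, time stands still between calls to the robot, and variables do not carry over. Pictures are saved under pics/ and viewed, and the job is handed in when it is done.

Besides the shell and the picture viewer there is one more tool, called after "Call:" as name([rows], argument=value, ...), one row to a line, values as JSON. step_arm: Moves the arm, as the interface text tells. Its arguments: {"type":"object","properties":{"deltas":{"type":"array"}},"required":["deltas"]}

```bash
ls; mkdir -p pics; python3 - <<'E'
from plant import manip
import cv2,json
for n in("scene","top"):
    cv2.imwrite(f"pics/{n}0.png",manip.grab_frame(n)[:,:,::-1])
    c=manip.get_calibration(n);print(n,c)
print(manip.state())
E
```

```text
pics
scene {'fov_y': 48.780099662947386, 'cx': 275.5328155997704, 'cy': 212.70816710960028, 'R': array([[ 0.96466666, -0.26343304, -0.00461217],
       [-0.24511001, -0.89087359, -0.38244651],
       [ 0.09664019,  0.37006388, -0.92396612]]), 't': array([-0.67448834,  0.14534246,  1.19072207])}
top {'fov_y': 48.128107519164516, 'cx': 273.03030682111734, 'cy': 212.76134864703081, 'R': array([[-0.02930148, -0.99920232,  0.02713213],
       [-0.99407398,  0.02628693, -0.10547943],
       [ 0.10468207, -0.03006205, -0.99405127]]), 't': array([-0.09237472,  0.67373887,  1.15616131])}
{'time': 0.1, 'joint_pos': array([-1.36101734e+00,  5.32958267e-02,  1.61416521e+00, -1.99863483e-05,
        1.47600126e+00, -1.19008233e-01]), 'joint_vel': array([-1.18787579e-03, -8.72465448e-05, -3.84082235e-03,  1.00810004e-03,
       -1.61744470e-03,  1.01918971e-03]), 'joint_efforts': array([ 6.84996630e-04, -3.94904995e+01, -3.71363389e+01, -9.47134458e-05,
        3.89938185e-03,  6.81467171e-06]), 'tool_pos': array([ 0.20166854, -0.59091099,  0.20037783]), 'tool_rot': array([-9.33404096e-04,  9.86517188e-01,  1.63655017e-01, -5.23496800e-05]), 'contact_force': array([-0.20135917, -0.14642082, -0.16549478]), 'ft_torque': array([ 0.02809411, -0.00057066,  0.01131999]), 'gripper_width': 1.0037621093065463}
```

View pics/scene0.png

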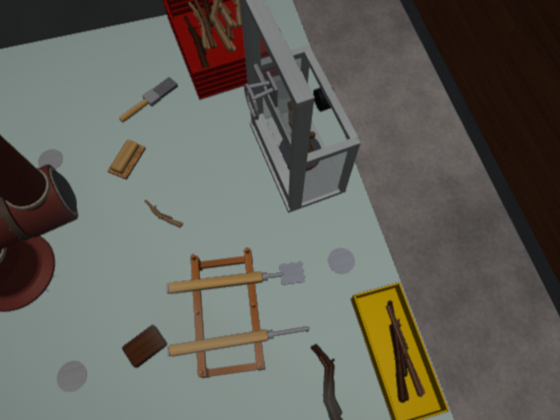

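View pics/top0.png

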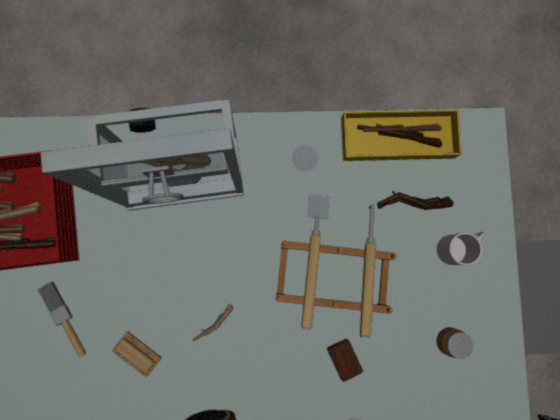

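```bash
cat > h.py <<'E'
import numpy as np,cv2
from plant import manip
from scipy.spatial.transform import Rotation as Ro
C={n:manip.get_calibration(n) for n in("scene","top")}
def K(n):
    c=C[n];f=210/np.tan(np.radians(c["fov_y"]/2));return f,c["cx"],c["cy"],np.array(c["R"]),np.array(c["t"])
def proj(n,X):
    f,cx,cy,R,t=K(n);p=R@np.array(X,float)+t;return np.array([f*p[0]/p[2]+cx,f*p[1]/p[2]+cy])
def ray(n,uv):
    f,cx,cy,R,t=K(n);d=R.T@np.array([(uv[0]-cx)/f,(uv[1]-cy)/f,1]);return -R.T@t,d/np.linalg.norm(d)
def onz(n,uv,z):
    o,d=ray(n,uv);return o+d*(z-o[2])/d[2]
def tri(a,b):
    o1,d1=ray("scene",a);o2,d2=ray("top",b)
    A=np.stack([d1,-d2],1);s=np.linalg.lstsq(A,o2-o1,rcond=None)[0]
    p,q=o1+s[0]*d1,o2+s[1]*d2;return (p+q)/2,np.linalg.norm(p-q)
def crop(n,src,box,k,out):
    im=cv2.imread(src);x0,y0,x1,y1=box
    cv2.imwrite(out,cv2.resize(im[y0:y1,x0:x1],None,fx=k,fy=k,interpolation=cv2.INTER_CUBIC))
E
python3 - <<'E'
from h import *
for n in C:
    print(n,proj(n,[0,0,0]),proj(n,[.2,-.59,.2]),proj(n,[.5,0,0]))
crop(0,"pics/scene0.png",(220,0,370,220),2.7,"pics/s0a.png")
crop(0,"pics/top0.png",(40,90,260,220),3.5,"pics/t0a.png")
crop(0,"pics/scene0.png",(150,230,350,390),4,"pics/s0b.png")
crop(0,"pics/top0.png",(260,180,410,350),3.5,"pics/t0b.png")
E
```

```text
scene [ 13.17649026 269.24215204] [ 87.81123983 525.78408961] [203.70492173 221.22615988]
top [235.45820346 486.7950512 ] [507.54674997 419.70455072] [231.38458286 281.51954348]
```

View pics/s0a.png

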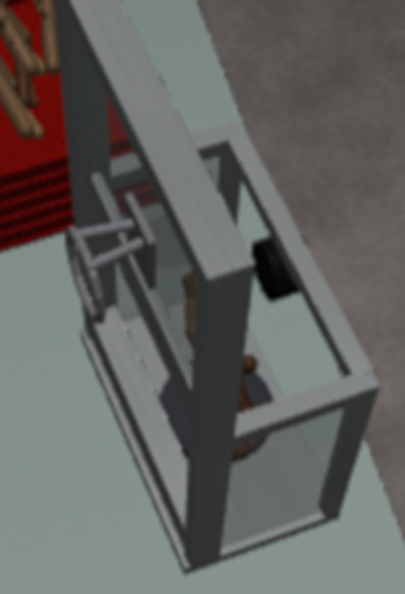

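View pics/t0a.png

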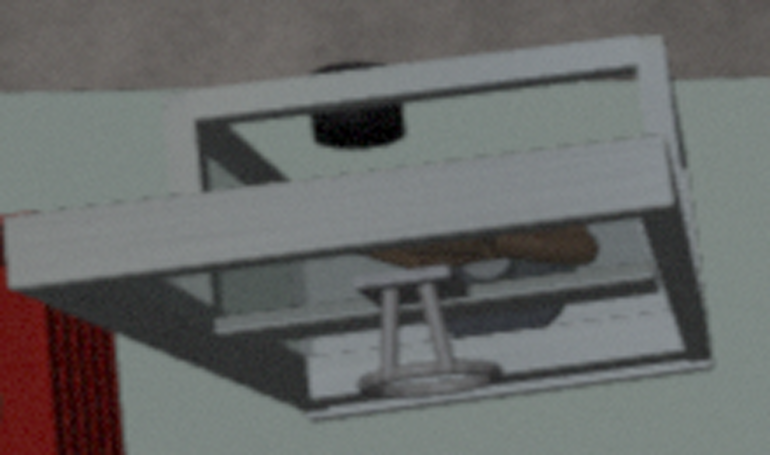

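View pics/s0b.png

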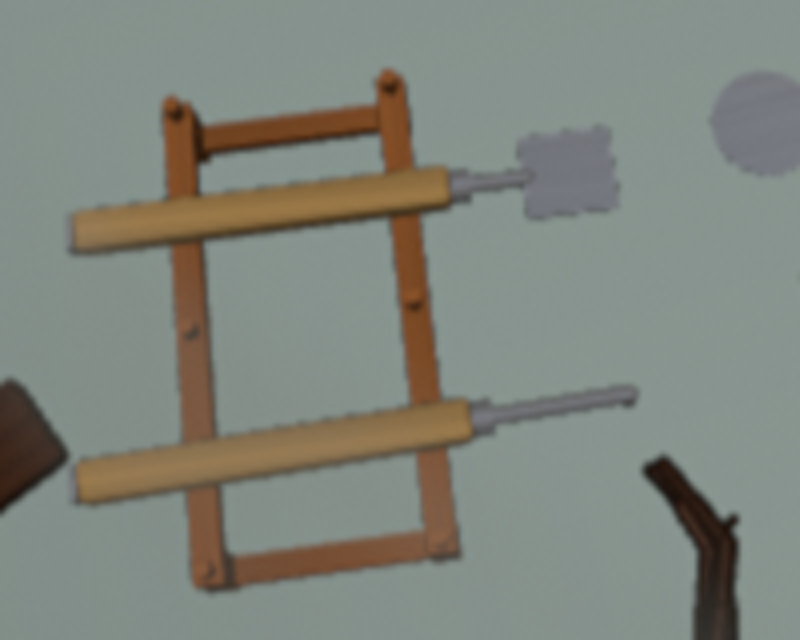

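View pics/t0b.png

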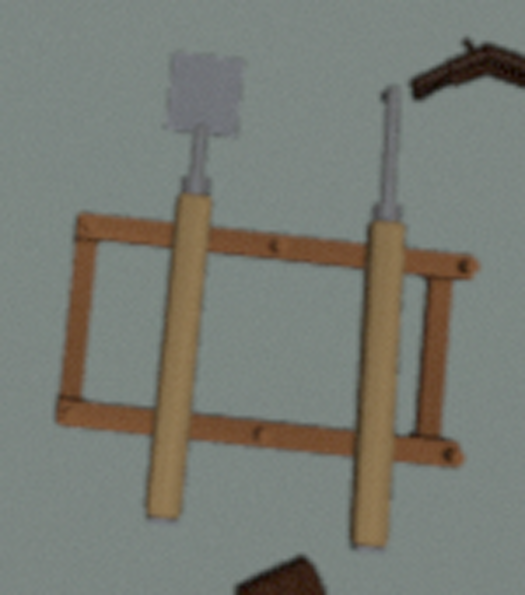

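```bash
python3 - <<'E'
from h import *
import numpy as np
for n,f in(("scene","pics/scene0.png"),("top","pics/top0.png")):
    im=cv2.imread(f);hsv=cv2.cvtColor(im,cv2.COLOR_BGR2HSV)
    for nm,uv in(("pole",(210,345) if n=="scene" else (368,290)),):
        print(hsv[uv[1],uv[0]])
        m=cv2.inRange(hsv,(14,90,110),(28,255,255))
        k,l,s,c=cv2.connectedComponentsWithStats(m)
        for i in range(1,k):
            if s[i,4]>600:
                ys,xs=np.where(l==i);P=np.stack([xs,ys],1).astype(float)
                mu=P.mean(0);u,sv,vt=np.linalg.svd(P-mu,full_matrices=False);d=vt[0]
                t=(P-mu)@d; e=[mu+d*t.min(),mu+d*t.max()]
                print(n,s[i],e)
                W=[onz(n,p,.09) for p in e];print(W,np.linalg.norm(W[0]-W[1]), (W[0]+W[1])/2, np.degrees(np.arctan2(*(W[1]-W[0])[[1,0]])))
print("tip",onz("scene",(150+630/4,230+396/4),.087),onz("top",(260+393/3.5,180+92/3.5),.087))
print("ring",tri((251.9,101.9),(162.9,198.3)))
# ring extents, booth front sill
for a in [(105,318),(72,230)]: print(a)
print("sill scene L/R",onz("scene",(220+85/2.7,330/2.7),0.0),onz("scene",(220+188/2.7,571/2.7),0.0))
print("sill top L/R",onz("top",(40+312/3.5,90+418/3.5),0.0),onz("top",(40+710/3.5,90+366/3.5),0.0))
E
```

```text
[ 17 111 147]
scene [169 272  93  20 829] [array([261.30268707, 275.35814981]), array([168.64717167, 287.25121373])]
[array([ 0.60807783, -0.2081876 ,  0.09      ]), array([ 0.39263573, -0.1785307 ,  0.09      ])] 0.21747375444222436 [ 0.50035678 -0.19335915  0.09      ] 172.16214986370366
scene [ 354  282   95  138 4704] [array([370.85297564, 287.89030149]), array([423.57836814, 420.51616649])]
[array([ 0.84617462, -0.30448037,  0.09      ]), array([ 0.85698139, -0.599133  ,  0.09      ])] 0.2948507425574243 [ 0.851578   -0.45180669  0.09      ] -87.89954402493014
scene [169 330  99  25 961] [array([266.84480703, 334.06650404]), array([169.05389239, 350.32416628])]
[array([ 0.5860689 , -0.34193707,  0.09      ]), array([ 0.36825707, -0.31873811,  0.09      ])] 0.21904380086162256 [ 0.47716299 -0.33033759  0.09      ] 173.92039417972015
[ 19 108 137]
top [ 344  109  117   48 3291] [array([459.88914409, 134.09481363]), array([344.35127492, 137.37456881])]
[array([ 0.85025595, -0.58148537,  0.09      ]), array([ 0.84825129, -0.29159829,  0.09      ])] 0.28989401384111524 [ 0.84925362 -
[... 251 characters left out ...]
16207604 [ 0.49891575 -0.1955823   0.09      ] 171.84687289802483
top [362 243  14  93 773] [array([370.96133979, 243.11626498]), array([365.50932024, 335.08947001])]
[array([ 0.5851819 , -0.34440944,  0.09      ]), array([ 0.36800074, -0.32021501,  0.09      ])] 0.21852466857461536 [ 0.47659132 -0.33231223  0.09      ] 173.64334119428514
tip [ 0.67740726 -0.3549498   0.087     ] [ 0.67513287 -0.35301071  0.087     ]
ring (array([0.67621923, 0.10906968, 0.31841493]), np.float64(0.002593230360288028))
(105, 318)
(72, 230)
sill scene L/R [0.69941652 0.2684456  0.        ] [ 0.72935729 -0.03381299  0.        ]
sill top L/R [0.69336364 0.2610857  0.        ] [ 0.72482354 -0.03452188  0.        ]
```

```bash
cat >> h.py <<'E'
def delta(pos,yaw_deg,pitch=0):
    "delta from measured pose; tool z down, tool x at yaw; pitch>0 raises tool x"
    s=manip.state();R=Ro.from_quat(np.roll(s["tool_rot"],-1))
    y=np.radians(yaw_deg);c,sn=np.cos(y),np.sin(y)
    T=Ro.from_matrix(np.array([[c,sn,0],[sn,-c,0],[0,0,-1.]]))*Ro.from_euler('y',np.radians(pitch))
    d=R.inv().apply(np.array(pos)-s["tool_pos"]);r=(R.inv()*T).as_rotvec()
    print("t",round(s["time"],2),"pos",s["tool_pos"].round(4),"d",d.round(4),"rot",r.round(4),"F",s["contact_force"].round(1),"w",round(s["gripper_width"],3))
E
python3 - <<'E'
from h import *
delta([.5217,-.3362,.2],-6.2)
E
```

```text
t 0.1 pos [ 0.2017 -0.5909  0.2004] d [ 0.3851 -0.1377  0.0007] rot [-1.90e-03  2.00e-04  4.37e-01] F [-0.2 -0.1 -0.2] w 1.004
```

Call:
step_arm([
  [0.039,-0.014,0,0,0,0.044,-1],
  [0.077,-0.028,0,0,0,0.088,-1],
  [0.116,-0.041,0,0,0,0.132,-1],
  [0.154,-0.055,0,0,0,0.175,-1],
  [0.193,-0.069,0,0,0,0.219,-1],
  [0.231,-0.083,0,0,0,0.263,-1],
  [0.27,-0.096,0,0,0,0.306,-1],
  [0.308,-0.11,0,0,0,0.35,-1],
  [0.347,-0.124,0,0,0,0.394,-1],
  [0.385,-0.138,0,-0.002,0,0.437,-1],
  [0.385,-0.138,0,-0.002,0,0.437,-1],
  [0.385,-0.138,0,-0.002,0,0.437,-1],
  [0.385,-0.138,0,-0.002,0,0.437,-1],
])

```text
time: 1.4
tool_pos: [0.5208, -0.3371, 0.201]
tool_rot: [0.001, 0.999, -0.054, -0.0]
contact_force: [0.3, -0.3, -0.5]
gripper_width: 0.998
```

```bash
python3 - <<'E'
from h import *
delta([.5217,-.3362,.075],-6.2)
cv2.imwrite("pics/s1.png",manip.grab_frame("scene")[:,:,::-1])
E
```

```text
t 1.4 pos [ 0.5208 -0.3371  0.201 ] d [ 0.0008 -0.0012  0.126 ] rot [ 0.0018  0.0005 -0.0005] F [ 0.3 -0.3 -0.5] w 0.998
```

View pics/s1.png

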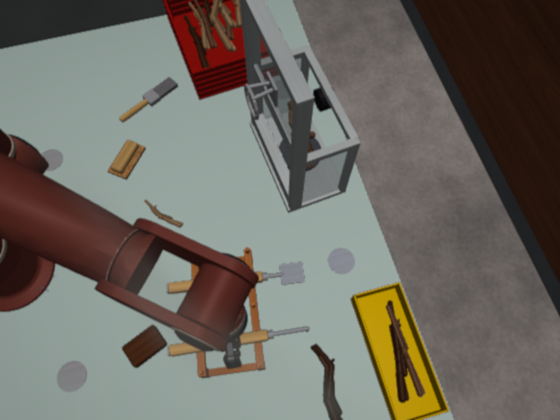

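The gripper (around 232,345) stands over the pole's handle. Its rod and hook are still visible at (270–308, 330). I'll go down and grip.

Call:
step_arm([
  [0.001,-0.001,0.03,0,0,0,-1],
  [0.001,-0.001,0.06,0,0,0,-1],
  [0.001,-0.001,0.09,0,0,0,-1],
  [0.001,-0.001,0.11,0,0,0,-1],
  [0.001,-0.001,0.126,0,0,0,-1],
  [0.001,-0.001,0.126,0,0,0,-1],
  [0.001,-0.001,0.126,0,0,0,0],
  [0.001,-0.001,0.126,0,0,0,0.5],
  [0.001,-0.001,0.126,0,0,0,1],
  [0.001,-0.001,0.126,0,0,0,1],
  [0.001,-0.001,0.126,0,0,0,1],
  [0.001,-0.001,0.126,0,0,0,1],
  [0.001,-0.001,0.126,0,0,0,1],
  [0.001,-0.001,0.126,0,0,0,1],
])

```text
time: 2.85
tool_pos: [0.5227, -0.3359, 0.0754]
tool_rot: [0.001, 0.999, -0.054, 0.0]
contact_force: [0.6, 0.3, 0.5]
gripper_width: 0.001
```

```bash
python3 - <<'E'
from h import *
delta([.5217,-.3362,.075],-6.2)
E
```

```text
t 2.85 pos [ 0.5227 -0.3359  0.0754] d [-0.001   0.0004  0.0004] rot [ 0.0019 -0.0003  0.0001] F [0.6 0.3 0.5] w 0.001
```

```bash
python3 - <<'E'
from h import *
for n in C: cv2.imwrite(f"pics/{n}2.png",manip.grab_frame(n)[:,:,::-1])
crop(0,"pics/scene2.png",(150,230,350,390),4,"pics/s2b.png")
crop(0,"pics/top2.png",(240,180,440,350),4,"pics/t2b.png")
print(manip.state())
E
```

```text
{'time': 2.95, 'joint_pos': array([-6.90132311e-01,  1.50097600e-01,  1.72651527e+00, -1.44165697e-03,
        1.26367160e+00,  9.89256823e-01]), 'joint_vel': array([-0.00030076,  0.00100373,  0.00120254,  0.00142821,  0.00143036,
        0.00263196]), 'joint_efforts': array([ 5.71688841e-03, -4.08471787e+01, -3.42546308e+01, -3.86844171e-03,
       -3.81404359e-03, -1.22032475e-05]), 'tool_pos': array([ 0.52274032, -0.33588545,  0.0754229 ]), 'tool_rot': array([ 9.41369289e-04,  9.98537641e-01, -5.40525526e-02,  1.18147318e-04]), 'contact_force': array([ 0.17492661, -0.24206702, -0.17855669]), 'ft_torque': array([-0.01525093,  0.02563388,  0.04010225]), 'gripper_width': 0.0007036884157569039}
```

View pics/s2b.png

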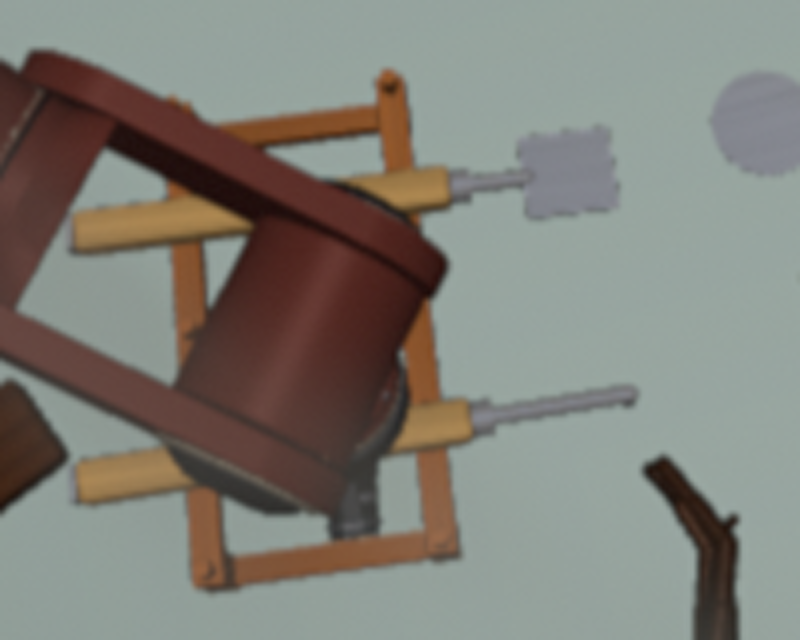

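View pics/t2b.png

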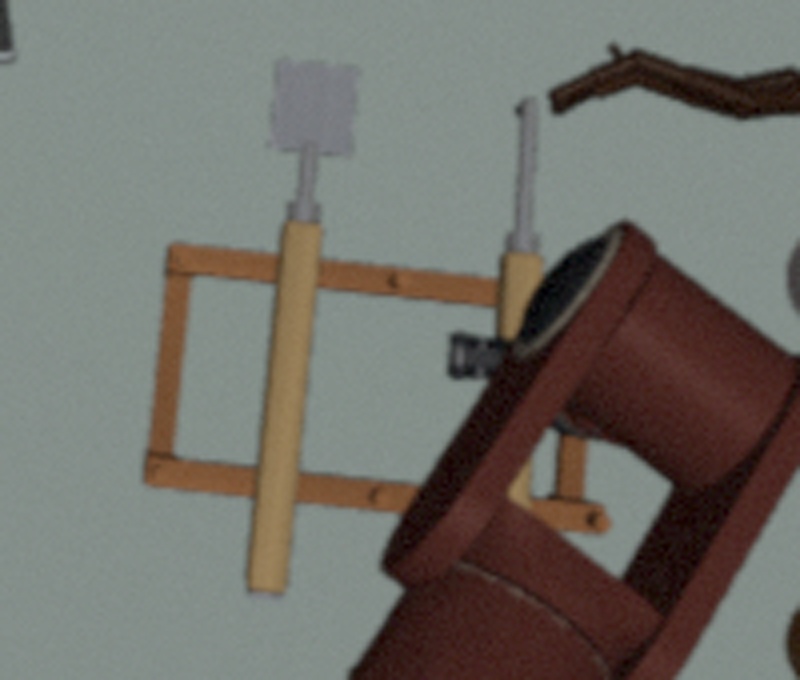

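Call:
step_arm([
  [0,0,0,0,0,0,1],
  [0,0,0,0,0,0,1],
  [0,0,0,0,0,0,1],
  [0,0,0,0,0,0,1],
  [0,0,0,0,0,0,1],
])

```text
time: 3.45
tool_pos: [0.5228, -0.3359, 0.0755]
tool_rot: [0.001, 0.999, -0.054, 0.0]
contact_force: [-0.4, 0.3, -0.5]
gripper_width: 0.001
```

```bash
python3 - <<'E'
from h import *
cv2.imwrite(f"pics/top3.png",manip.grab_frame("top")[:,:,::-1])
cv2.imwrite(f"pics/scene3.png",manip.grab_frame("scene")[:,:,::-1])
crop(0,"pics/scene3.png",(200,300,280,380),7,"pics/s3b.png")
crop(0,"pics/top3.png",(320,230,420,310),7,"pics/t3b.png")
s=manip.state();print(s["gripper_width"],s["ft_torque"])
R=Ro.from_quat(np.roll(s["tool_rot"],-1))
for y in(.057,.0265,-.0265,-.057):
  for z in(0,-.05):
    X=s["tool_pos"]+R.apply([0,y,z]);print(y,z,proj("scene",X)*1,proj("top",X),(proj("scene",X)-[200,300])*7,(proj("top",X)-[320,230])*7)
E
```

```text
-0.0005793840882777617 [ 0.03722737 -0.00130259  0.00082789]
0.057 0 [242.53025195 366.07190371] [390.64127836 270.94945585] [297.71176365 462.50332594] [494.48894852 286.64619093]
0.057 -0.05 [240.84907429 364.21685958] [396.50877174 271.33017599] [285.94352002 449.51801707] [535.56140216 289.31123191]
0.0265 0 [240.75097352 351.94326032] [378.22483424 269.96171424] [285.25681462 363.60282227] [407.57383966 279.73199966]
0.0265 -0.05 [239.00657763 349.45173183] [383.53226778 270.29784117] [273.04604338 346.16212283] [444.72587443 282.08488819]
-0.0265 0 [237.75193901 328.12894984] [356.62253434 268.24322783] [264.26357307 196.90264891] [256.35774041 267.70259479]
-0.0265 -0.05 [235.90537541 324.59977532] [360.95432677 268.50167213] [251.33762785 172.19842725] [286.6802874  269.51170493]
-0.057 0 [236.07733263 314.83147156] [344.17592909 267.25308687] [252.54132842 103.82030094] [169.23150361 260.77160807]
-0.057 -0.05 [234.17611279 310.74206586] [347.94487011 267.46671579] [239.23278954  75.194461  ] [195.61409078 262.26701054]
```

View pics/s3b.png

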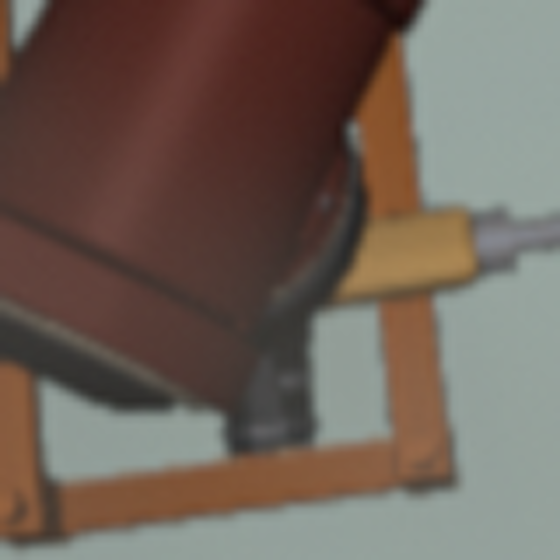

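View pics/t3b.png

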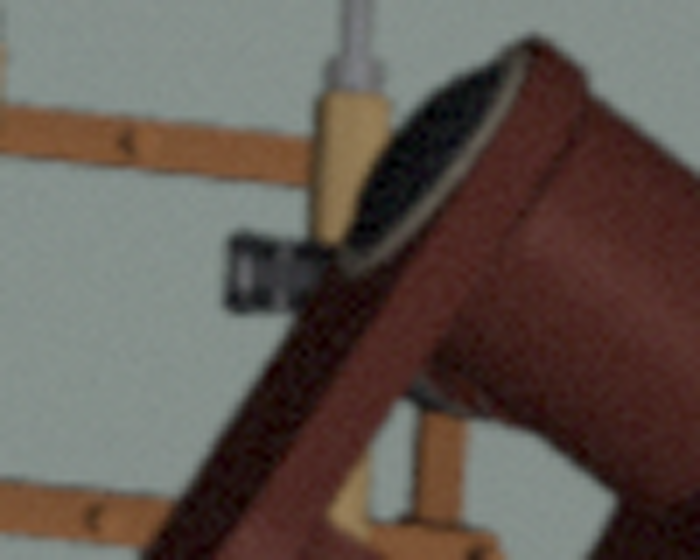

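Call:
step_arm([
  [0,0,-0.01,0,0,0,1],
  [0,0,-0.02,0,0,0,1],
  [0,0,-0.03,0,0,0,1],
  [0,0,-0.04,0,0,0,1],
  [0,0,-0.05,0,0,0,1],
  [0,0,-0.05,0,0,0,1],
  [0,0,-0.05,0,0,0,1],
])

```text
time: 4.25
tool_pos: [0.5229, -0.336, 0.1259]
tool_rot: [0.001, 0.999, -0.054, 0.0]
contact_force: [-0.3, 0.4, -0.1]
gripper_width: -0.005
```

```bash
python3 - <<'E'
from h import *
for n in C: cv2.imwrite(f"pics/{n}4.png",manip.grab_frame(n)[:,:,::-1])
crop(0,"pics/scene4.png",(150,230,350,390),4,"pics/s4b.png")
crop(0,"pics/top4.png",(240,180,440,350),4,"pics/t4b.png")
s=manip.state();print(s["contact_force"],s["ft_torque"],s["gripper_width"],s["tool_pos"])
E
```

```text
[ 0.3275006  -0.64430669  0.23277447] [ 0.02675391 -0.01293059  0.02076809] 0.004950728201957648 [ 0.52238249 -0.33555109  0.12484135]
```

View pics/s4b.png

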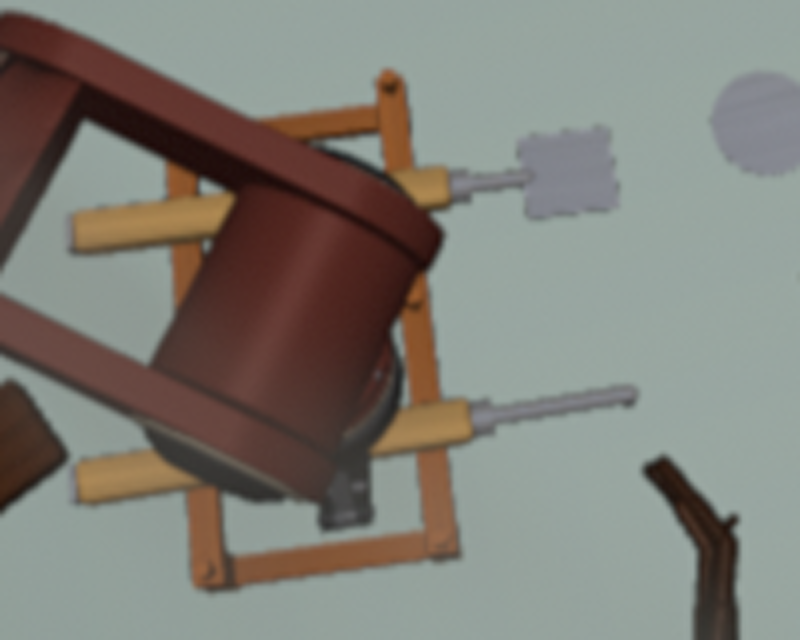

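View pics/t4b.png

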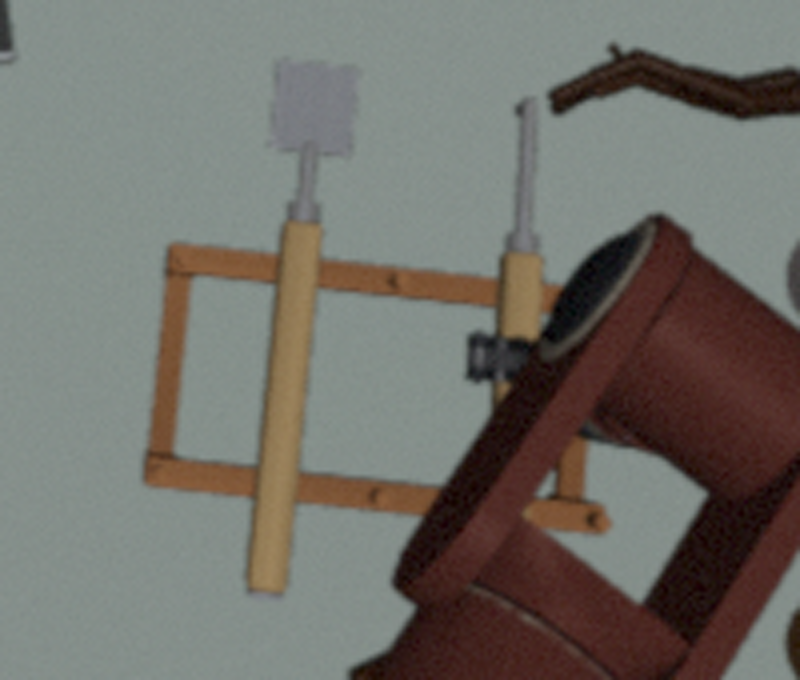

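```bash
python3 - <<'E'
from h import *
crop(0,"pics/s1.png",(200,300,280,380),7,"pics/s1b.png")
yaw=np.radians(-6.2);yd=np.array([np.sin(yaw),-np.cos(yaw),0])
for z in (.201,.1255):
  P=np.array([.522,-.3365,z])
  for y in(0,.0265,.057,-.0265,-.057):
    for h in(0,.06): X=P+yd*y+[0,0,h];print(z,y,h,"s1b",(proj("scene",X)-[200,300])*7,"s4b",(proj("scene",X)-[150,230])*4,"t4b",(proj("top",X)-[240,180])*4)
E
```

```text
0.201 0 0 s1b [238.92305136 225.84815009] s4b [336.52745792 409.05608577] t4b [563.20245039 360.91357355]
0.201 0 0.06 s1b [219.54699518 193.86581598] s4b [325.45542582 390.78046628] t4b [593.12854466 362.79150496]
0.201 0.0265 0 s1b [250.48138417 320.05729607] s4b [343.13221952 462.88988347] t4b [611.6173664  364.76600051]
0.201 0.0265 0.06 s1b [231.62124717 293.73912615] s4b [332.35499838 447.85092923] t4b [644.52992655 366.88182585]
0.201 0.057 0 s1b [264.0998472  431.05806013] s4b [350.9141984 526.3188915] t4b [667.2824588  369.19533181]
0.201 0.057 0.06 s1b [245.86898106 411.59059612] s4b [340.4965606  515.19462635] t4b [703.62491249 371.58437365]
0.201 -0.0265 0 s1b [227.61102881 133.64661871] s4b [330.06344503 356.3694964 ] t4b [514.74082015 357.05742949]
0.201 -0.0265 0.06 s1b [207.74615645  96.25406932] s4b [318.7120894  335.00232533] t4b [541.67448883 358.69699248]
0.201 -0.057 0 s1b [214.88630364  29.93049358] s4b [322.79217351 297.10313919] t4b [458.9063157  352.61461789]
0.201 -0.057 0.06 s1b [194.49057347 -13.39073119] s4b [311.13747055 272.34815361] t4b [482.38847755 3
[... 437 characters left out ...]
29047 364.25896991]
0.1255 0.057 0 s1b [284.10701011 452.42230694] s4b [362.34686292 538.52703254] t4b [627.16539802 366.55815883]
0.1255 0.057 0.06 s1b [268.45379996 435.70734107] s4b [353.4021714  528.97562347] t4b [658.57308146 368.62280396]
0.1255 -0.0265 0 s1b [249.51130807 174.87050675] s4b [342.57789033 379.92600386] t4b [485.01565272 355.24793651]
0.1255 -0.0265 0.06 s1b [232.36803702 142.60095082] s4b [332.78173544 361.48625761] t4b [508.28698807 356.66455823]
0.1255 -0.057 0 s1b [237.4077198   77.76674772] s4b [335.66155417 324.43814156] t4b [432.99226098 351.10866686]
0.1255 -0.057 0.06 s1b [219.77502781  40.31431005] s4b [325.58573018 303.0367486 ] t4b [453.27977244 352.28764094]
```

View pics/s1b.png

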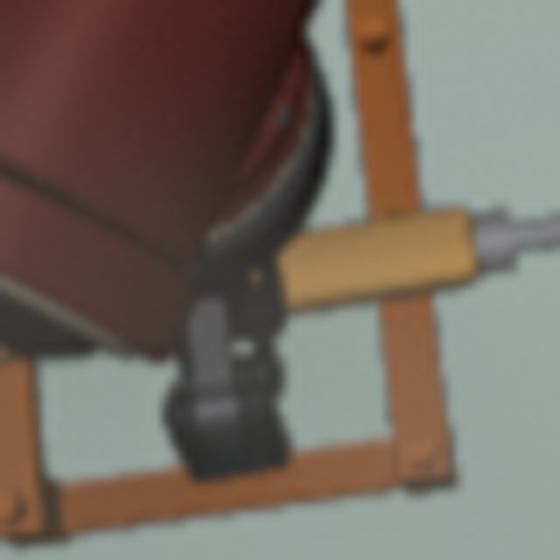

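```bash
python3 - <<'E'
from h import *
for n in C:
    f,cx,cy,R,t=K(n);print(n,-R.T@t)
print(tri((266.84,334.07),(370.96,243.12)),tri((169.05,350.32),(365.5,335.1)),tri((150+630/4,230+396/4),(260+393/3.5,180+92/3.5)))
print(tri((261.3,275.36),(315.7,235.76)),tri((168.65,287.25),(306.24,327.13)))
s=manip.state();print(s["joint_pos"],s["tool_pos"])
for n in C: print(n,proj(n,s["tool_pos"]))
crop(0,"pics/scene4.png",(200,300,280,380),7,"pics/s4c.png")
crop(0,"pics/top4.png",(330,240,400,300),8,"pics/t4c.png")
E
```

```text
scene [ 0.5712097  -0.48884399  1.15266172]
top [ 0.5460102  -0.07525498  1.22285554]
(array([ 0.58545927, -0.34285725,  0.09641135]), np.float64(0.0010168686368015529)) (array([ 0.3687735 , -0.31934638,  0.09379369]), np.float64(0.00039722837384099176)) (array([ 0.67684945, -0.35432371,  0.08157569]), np.float64(0.0021874703110527005))
(array([ 0.60707538, -0.21011986,  0.09713152]), np.float64(0.0014967430640672429)) (array([ 0.39247832, -0.17970386,  0.09391321]), np.float64(0.001626663579805))
[-6.90087375e-01  1.00357161e-01  1.69326473e+00 -1.40134257e-03
  1.34772463e+00  9.89266853e-01] [ 0.52238249 -0.33555109  0.12484135]
scene [237.27375792 336.85221357]
top [372.06373604 269.55309156]
```

View pics/s4c.png

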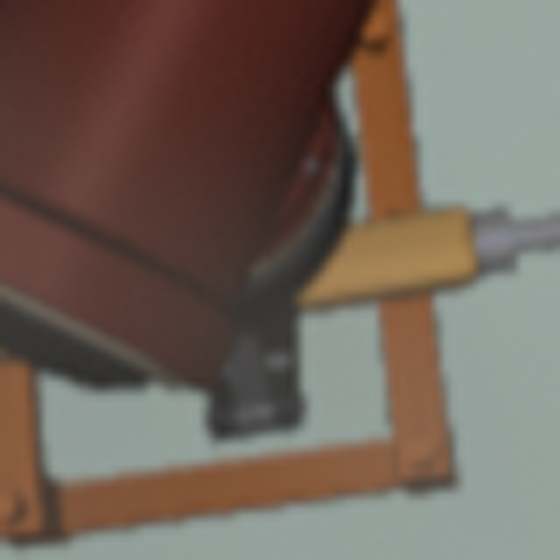

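View pics/t4c.png

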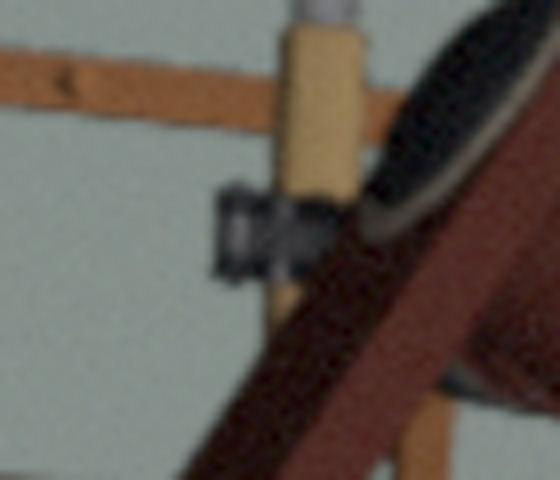

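Call:
step_arm([
  [0,0,-0.04,0,0,0,1],
  [0,0,-0.08,0,0.14,0,1],
  [0,0,-0.12,0,0.28,0,1],
  [0,0,-0.15,0,0.42,0,1],
  [0,0,-0.15,0,0.56,0,1],
  [0,0,-0.15,0,0.7,0,1],
  [0,0,-0.15,0,0.8,0,1],
  [0,0,-0.15,0,0.8,0,1],
  [0,0,-0.15,0,0.8,0,1],
])

```text
time: 5.25
tool_pos: [0.5223, -0.3356, 0.2748]
tool_rot: [0.022, 0.92, -0.05, 0.388]
contact_force: [0.6, 0.6, 0.2]
gripper_width: -0.001
```

```bash
python3 - <<'E'
from h import *
for n in C: cv2.imwrite(f"pics/{n}5.png",manip.grab_frame(n)[:,:,::-1])
s=manip.state();print(s["tool_pos"],s["gripper_width"])
R=Ro.from_quat(np.roll(s["tool_rot"],-1))
for n in C:
    p=proj(n,s["tool_pos"]);print(n,p,"tip",proj(n,s["tool_pos"]+R.apply([0,0,.008])));x,y=int(p[0]),int(p[1])
    crop(0,f"pics/{n}5.png",(x-60,y-50,x+60,y+50),6,f"pics/{n}5c.png")
E
```

```text
[ 0.52351099 -0.33594463  0.27695032] -0.00213116997486808
scene [231.29167936 325.86977445] tip [234.61559863 325.84925042]
top [390.1143103 270.0843754] tip [389.51288423 267.19372329]
```

View pics/scene5c.png

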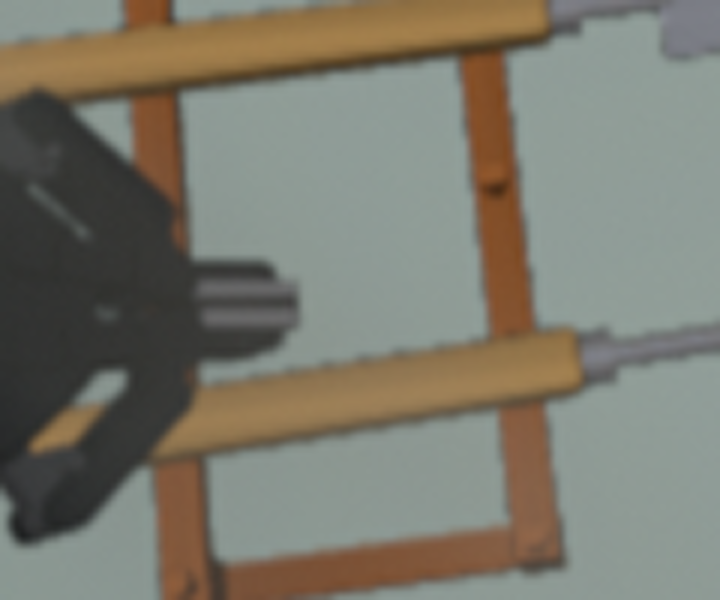

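View pics/top5c.png

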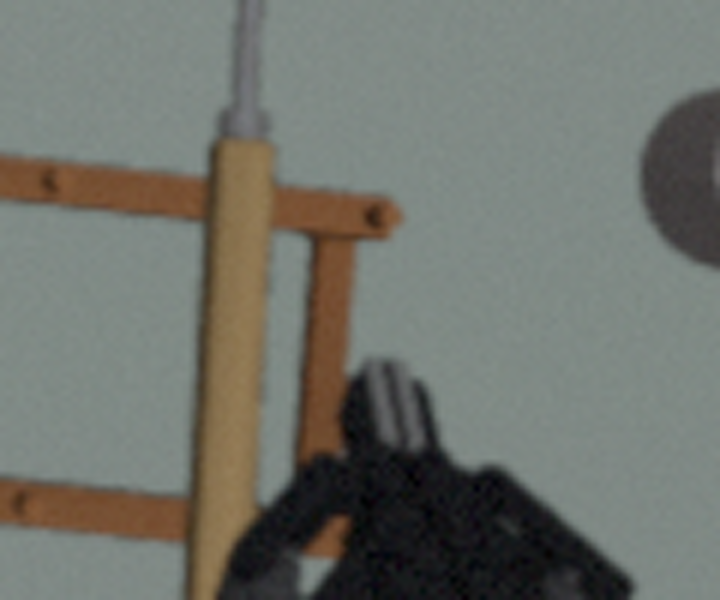

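```bash
python3 - <<'E'
from h import *
s=manip.state();R=Ro.from_quat(np.roll(s["tool_rot"],-1))
p,e=tri((171+297/6,275+304/6),(330+388/6,220+360/6))
print(p,e,"exp",s["tool_pos"]+R.apply([0,0,.008]),"diff tool",R.inv().apply(p-s["tool_pos"]),s["joint_pos"])
print(R.as_matrix())
E
```

```text
[ 0.50564611 -0.33563665  0.30627926] 0.0016542255913504671 exp [ 0.52921701 -0.33657842  0.271379  ] diff tool [ 0.00865126  0.0017038  -0.03319168] [-0.97092984 -0.42139911  2.05658552  0.6857573   1.03341597  0.48932979]
[[ 0.69263281 -0.10737633  0.71325319]
 [-0.07254765 -0.99421353 -0.07922309]
 [ 0.71763266  0.00312767 -0.69641481]]
```

```bash
python3 - <<'E'
from h import *
delta([.5217,-.3362,.15],-6.2)
E
```

```text
t 5.35 pos [ 0.5235 -0.3359  0.277 ] d [-0.0923  0.0001  0.0871] rot [ 0.0027 -0.8004  0.0018] F [ 0.  -0.2 -0.3] w -0.002
```

Call:
step_arm([
  [0,0,0,0,-0.14,0,-1],
  [0,0,0,0,-0.28,0,-1],
  [0,0,0,0,-0.42,0,-1],
  [-0.02,0,0.02,0.002,-0.56,0.001,-1],
  [-0.04,0,0.04,0.002,-0.7,0.002,-1],
  [-0.07,0,0.065,0.003,-0.8,0.002,-1],
  [-0.092,0,0.087,0.003,-0.8,0.002,-1],
  [-0.092,0,0.087,0.003,-0.8,0.002,-1],
  [-0.092,0,0.087,0.003,-0.8,0.002,-1],
  [-0.092,0,0.087,0.003,-0.8,0.002,-1],
])

```text
time: 6.35
tool_pos: [0.5226, -0.3367, 0.1522]
tool_rot: [0.001, 0.999, -0.054, 0.002]
contact_force: [0.5, 0.5, 0.6]
gripper_width: 0.998
```

```bash
python3 - <<'E'
from h import *
delta([.5217,-.3362,.035],-6.2)
E
```

```text
t 6.35 pos [ 0.5226 -0.3367  0.1522] d [-0.0014 -0.0006  0.1172] rot [ 0.0014 -0.0044 -0.0006] F [0.5 0.5 0.6] w 0.998
```

Call:
step_arm([
  [-0.001,0,0.03,0,-0.002,0,-1],
  [-0.001,0,0.06,0,-0.003,0,-1],
  [-0.001,0,0.08,0,-0.003,0,-1],
  [-0.001,0,0.1,0,-0.003,0,-1],
  [-0.001,0,0.117,0,-0.003,0,-1],
  [-0.001,0,0.117,0,-0.003,0,-1],
  [-0.001,0,0.117,0,-0.003,0,-1],
])

```text
time: 7.05
tool_pos: [0.5207, -0.336, 0.0333]
tool_rot: [-0.0, 0.999, -0.055, -0.0]
contact_force: [-0.8, -0.3, -0.0]
gripper_width: 0.997
```

Call:
step_arm([
  [0,0,0,0,0,0,0],
  [0,0,0,0,0,0,0.5],
  [0,0,0,0,0,0,1],
  [0,0,0,0,0,0,1],
  [0,0,0,0,0,0,1],
  [0,0,0,0,0,0,1],
  [0,0,0,0,0,0,1],
  [0,0,0,0,0,0,1],
])

```text
time: 7.85
tool_pos: [0.5205, -0.3356, 0.0325]
tool_rot: [-0.001, 0.999, -0.054, -0.001]
contact_force: [1.0, 1.5, 3.6]
gripper_width: 0.274
```

Call:
step_arm([
  [0,0,-0.01,0,0,0,1],
  [0,0,-0.03,0,0,0,1],
  [0,0,-0.05,0,0,0,1],
  [0,0,-0.07,0,0,0,1],
  [0,0,-0.1,0,0,0,1],
  [0,0,-0.1,0,0,0,1],
  [0,0,-0.1,0,0,0,1],
])

```text
time: 8.55
tool_pos: [0.5204, -0.3356, 0.1321]
tool_rot: [-0.001, 0.999, -0.054, -0.001]
contact_force: [-0.2, -0.8, -2.3]
gripper_width: 0.272
```

```bash
python3 - <<'E'
from h import *
for n in C: cv2.imwrite(f"pics/{n}6.png",manip.grab_frame(n)[:,:,::-1])
crop(0,"pics/scene6.png",(150,230,350,390),4,"pics/s6b.png")
crop(0,"pics/top6.png",(260,150,460,320),4,"pics/t6b.png")
s=manip.state();print(s["contact_force"],s["ft_torque"],s["gripper_width"],s["tool_pos"])
E
```

```text
[ 0.25324161 -0.17367613 -1.96848148] [ 0.00411873 -0.04138966  0.0298829 ] 0.2775508707026915 [ 0.51926707 -0.334693    0.12971852]
```

View pics/s6b.png

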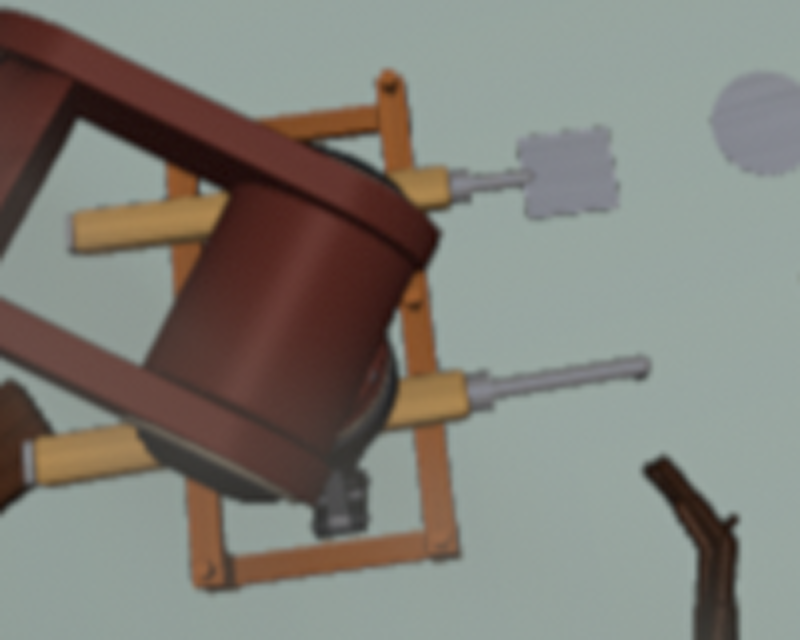

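View pics/t6b.png

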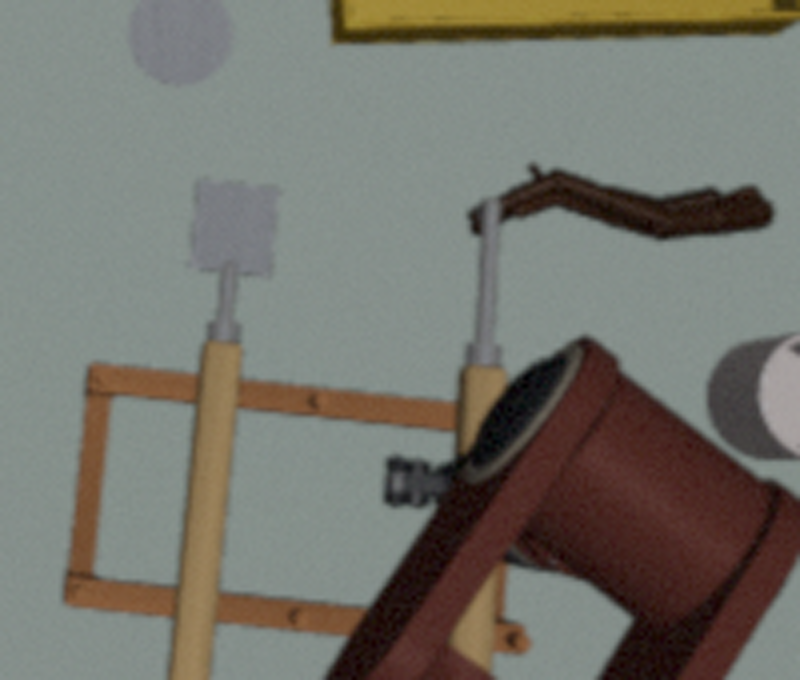

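```bash
python3 - <<'E'
from h import *
a,e=tri((310.5,321.5),(382.5,200.9));b,e2=tri((266.75,328.25),(381.2,242))
print(a,e,b,e2,np.degrees(np.arctan2(a[2]-b[2],.09)))
P=np.array([.5203,-.3355,.1315])
y=np.radians(-6.2);print(P+.155*np.array([np.cos(y),np.sin(y),0]))
# ring again: candidate z along top ray
for z in(.29,.3,.31,.32,.325): print(z,onz("scene",(251.9,101.9),z),onz("top",(162.9,198.3),z))
print(onz("scene",(307.5,329),.087),onz("top",(372.3,206.3),.087))
E
```

```text
[ 0.67726466 -0.35384583  0.18066656] 0.0023668854411014553 [ 0.58557546 -0.3441855   0.18713252] 0.003859231822252413 -4.1093020061312435
[ 0.6743934 -0.3522399  0.1315   ]
0.29 [0.68114668 0.12961506 0.29      ] [0.67895975 0.11478178 0.29      ]
0.3 [0.67987228 0.12244587 0.3       ] [0.67753456 0.11274463 0.3       ]
0.31 [0.67859789 0.11527667 0.31      ] [0.67610937 0.11070748 0.31      ]
0.32 [0.6773235  0.10810748 0.32      ] [0.67468418 0.10867033 0.32      ]
0.325 [0.6766863  0.10452288 0.325     ] [0.67397159 0.10765175 0.325     ]
[ 0.67740726 -0.3549498   0.087     ] [ 0.67509678 -0.35304406  0.087     ]
```

Call:
step_arm([
  [0,0,-0.035,0,0,0,1],
  [0,0,-0.07,0,0,0,1],
  [0,0,-0.105,0,0,0,1],
  [0,0,-0.14,0,0,0,1],
  [0,0,-0.14,0,0,0,1],
  [0,0,-0.14,0,0,0,1],
])

```text
time: 9.25
tool_pos: [0.5206, -0.3356, 0.2708]
tool_rot: [-0.001, 0.999, -0.054, -0.002]
contact_force: [0.3, 0.2, -1.8]
gripper_width: 0.273
```

```bash
python3 - <<'E'
from h import *
delta([.47,.088,.2715],5.9)
E
```

```text
t 9.25 pos [ 0.5206 -0.3356  0.2708] d [-0.0963 -0.4156  0.0005] rot [-0.0025  0.0032 -0.2118] F [ 0.3  0.2 -1.8] w 0.273
```

Call:
step_arm([
  [-0.003,-0.012,0,0,0,-0.006,1],
  [-0.01,-0.042,0,0,0,-0.02,1],
  [-0.018,-0.078,0,0,0,-0.04,1],
  [-0.027,-0.115,0,0,0,-0.06,1],
  [-0.036,-0.153,0,0,0,-0.08,1],
  [-0.044,-0.192,0,0,0,-0.1,1],
  [-0.053,-0.23,0,0,0,-0.12,1],
  [-0.062,-0.268,0,0,0,-0.14,1],
  [-0.071,-0.306,0,0,0,-0.16,1],
  [-0.08,-0.344,0,0,0,-0.18,1],
  [-0.088,-0.38,0,0,0.001,-0.2,1],
  [-0.094,-0.405,0,-0.001,0.001,-0.212,1],
  [-0.096,-0.415,0,-0.001,0.001,-0.212,1],
  [-0.096,-0.415,0,-0.001,0.001,-0.212,1],
  [-0.096,-0.415,0,-0.001,0.001,-0.212,1],
])

```text
time: 10.75
tool_pos: [0.4699, 0.0867, 0.2715]
tool_rot: [-0.0, 0.999, 0.051, -0.002]
contact_force: [0.3, -0.2, -1.3]
gripper_width: 0.274
```

```bash
python3 - <<'E'
from h import *
for n in C: cv2.imwrite(f"pics/{n}7.png",manip.grab_frame(n)[:,:,::-1])
crop(0,"pics/scene7.png",(180,50,340,170),5,"pics/s7b.png")
crop(0,"pics/top7.png",(100,150,260,270),5,"pics/t7b.png")
delta([.47,.088,.2715],5.9)
E
```

```text
t 10.85 pos [0.4703 0.0862 0.2721] d [-0.0001 -0.0018  0.0006] rot [-0.0006  0.0024 -0.0014] F [-0.6  0.6 -2.4] w 0.276
```

View pics/s7b.png

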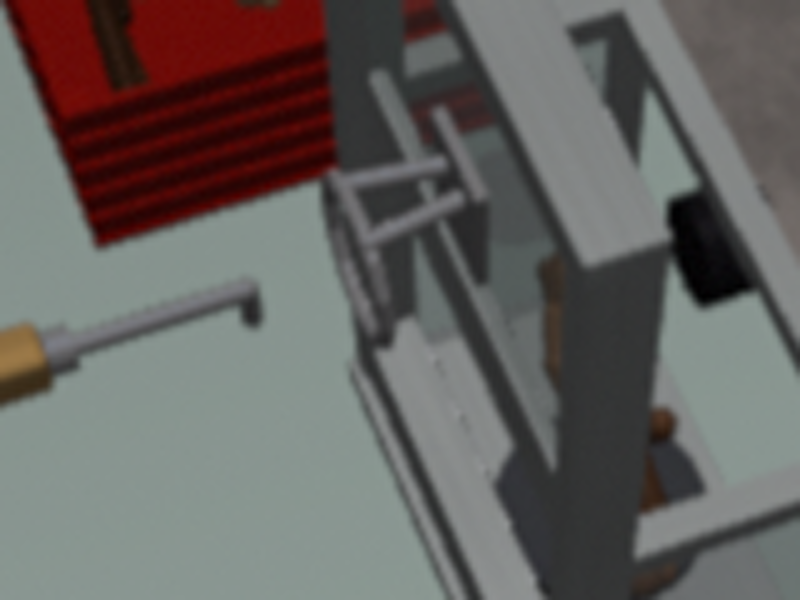

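View pics/t7b.png

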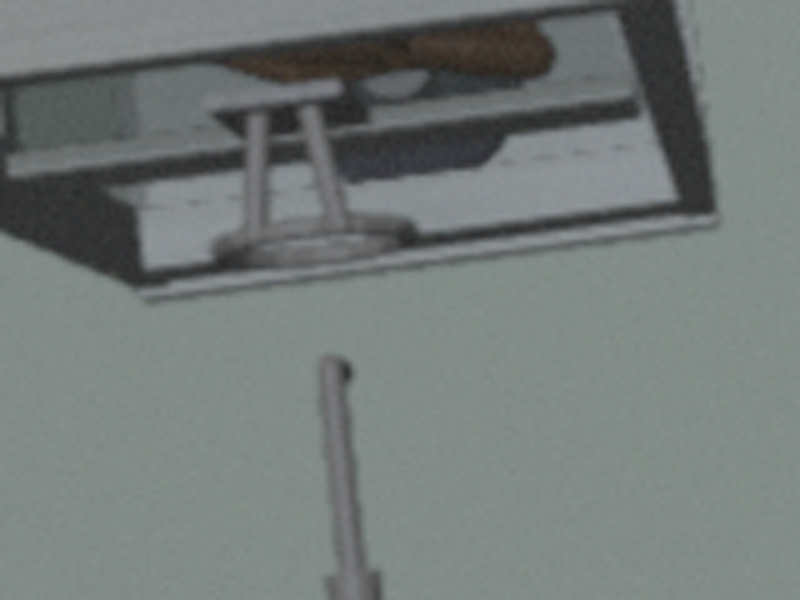

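```bash
python3 - <<'E'
from h import *
b,e=tri((230,108),(166.8,222.4));r,e2=tri((251.6,102),(162.8,198))
print(b,e,r,e2)
u=np.array([np.cos(np.radians(5.9)),np.sin(np.radians(5.9)),0]);v=np.array([-u[1],u[0],0])
d=r-b;print("ahead",d@u,"left",d@v,"up",d[2])
# ring extremes
for a in [((322,180),(395,345))]: pass
print("ring top/bottom pred", [((proj("scene",r+np.array([0,0,h]))-[180,50])*5).round() for h in(.036,-.036)],[((proj("top",r+v*h)-[100,150])*5).round() for h in(.036,-.036)])
E
```

```text
[0.62742237 0.10001151 0.32750618] 0.00038258996372956937 [0.67620757 0.10928255 0.31812361] 0.0013210910032076801
ahead 0.04947976490810133 left 0.004207176975728542 up -0.009382564518618575
ring top/bottom pred [array([352., 209.]), array([361., 309.])] [array([220., 250.]), array([407., 226.])]
```

Call:
step_arm([
  [0.01,-0.004,0,0,0,0,1],
  [0.025,-0.004,0,0,0,0,1],
  [0.04,-0.004,0,0,0,0,1],
  [0.05,-0.004,0,0,0,0,1],
  [0.06,-0.004,0,0,0,0,1],
  [0.07,-0.004,0,0,0,0,1],
  [0.075,-0.004,0,0,0,0,1],
  [0.075,-0.004,0,0,0,0,1],
  [0.075,-0.004,0,0,0,0,1],
])

```text
time: 11.75
tool_pos: [0.5444, 0.0989, 0.2727]
tool_rot: [-0.0, 0.999, 0.052, -0.001]
contact_force: [-1.0, 0.4, -0.5]
gripper_width: 0.272
```

```bash
python3 - <<'E'
from h import *
for n in C: cv2.imwrite(f"pics/{n}8.png",manip.grab_frame(n)[:,:,::-1])
crop(0,"pics/scene8.png",(200,60,320,150),6.6,"pics/s8b.png")
crop(0,"pics/top8.png",(110,150,230,240),6.6,"pics/t8b.png")
delta([.47,.088,.2715],5.9)
E
```

```text
t 11.85 pos [0.5443 0.0989 0.2728] d [-0.075   0.0032  0.0014] rot [-0.0009  0.0013  0.0002] F [-1.3 -0.4 -1.4] w 0.278
```

View pics/s8b.png

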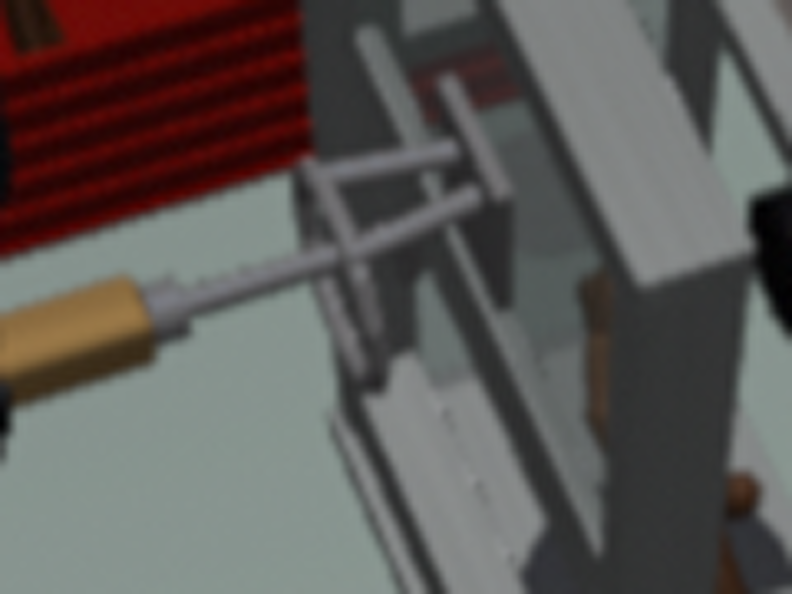

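View pics/t8b.png

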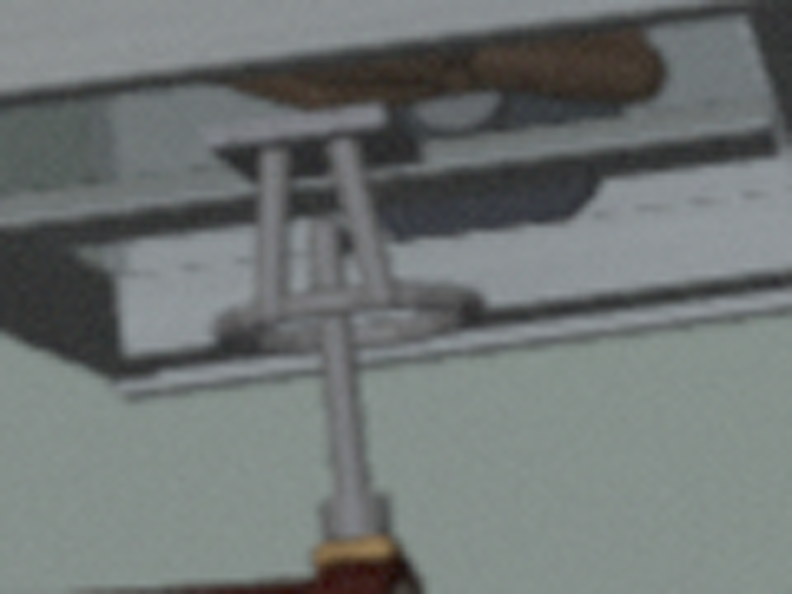

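Call:
step_arm([
  [0,0.002,0.008,0,0,0,1],
  [0,0.003,0.018,0,0,0,1],
  [0,0.003,0.028,0,0,0,1],
  [0,0.003,0.036,0,0,0,1],
  [0,0.003,0.043,0,0,0,1],
  [0,0.003,0.05,0,0,0,1],
  [0,0.003,0.057,0,0,0,1],
  [0,0.003,0.064,0,0,0,1],
  [0,0.003,0.07,0,0,0,1],
  [0,0.003,0.07,0,0,0,1],
])

```text
time: 12.85
tool_pos: [0.5443, 0.096, 0.2013]
tool_rot: [-0.0, 0.999, 0.052, -0.001]
contact_force: [-0.5, 0.4, -1.6]
gripper_width: 0.274
```

```bash
python3 - <<'E'
from h import *
for n in C: cv2.imwrite(f"pics/{n}9.png",manip.grab_frame(n)[:,:,::-1])
crop(0,"pics/scene9.png",(200,60,320,150),6.6,"pics/s9b.png")
crop(0,"pics/top9.png",(110,150,230,240),6.6,"pics/t9b.png")
s=manip.state();print(s["contact_force"],s["ft_torque"],s["tool_pos"],s["gripper_width"])
E
```

```text
[-0.18692739  0.64994901 -0.96338092] [ 0.00798405 -0.01150381 -0.04730871] [0.54452809 0.09599993 0.20218694] 0.2771738006500938
```

View pics/s9b.png

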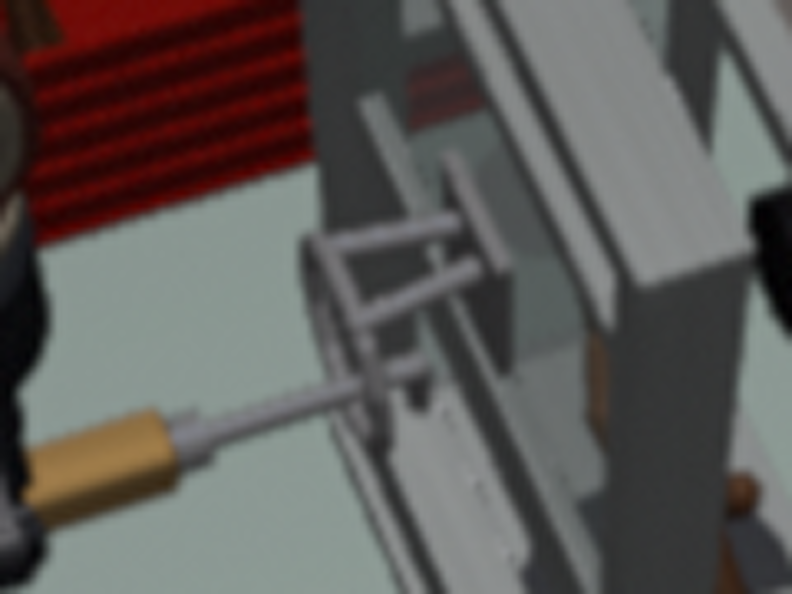

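View pics/t9b.png

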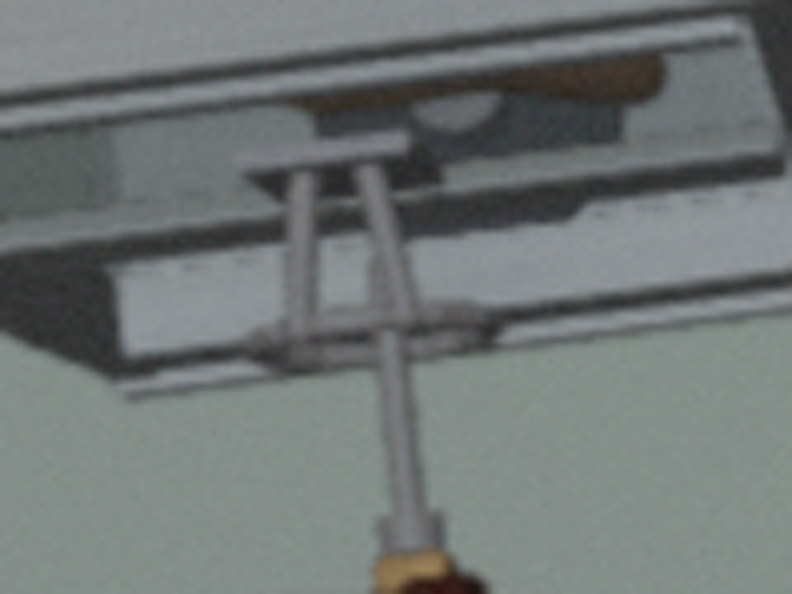

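Call:
step_arm([
  [0,0,0.006,0,0,0,1],
  [0,0,0.014,0,0,0,1],
  [0,0,0.022,0,0,0,1],
  [0,0,0.03,0,0,0,1],
  [0,0,0.038,0,0,0,1],
  [0,0,0.046,0,0,0,1],
  [0,0,0.054,0,0,0,1],
  [0,0,0.062,0,0,0,1],
  [0,0,0.07,0,0,0,1],
  [0,0,0.078,0,0,0,1],
  [0,0,0.086,0,0,0,1],
  [0,0,0.094,0,0,0,1],
  [0,0,0.102,0,0,0,1],
  [0,0,0.11,0,0,0,1],
  [0,0,0.115,0,0,0,1],
  [0,0,0.118,0,0,0,1],
  [0,0,0.118,0,0,0,1],
])

```text
time: 14.65
tool_pos: [0.5437, 0.0961, 0.0837]
tool_rot: [-0.0, 0.999, 0.052, -0.002]
contact_force: [-0.4, 0.6, -0.8]
gripper_width: 0.271
```

```bash
python3 - <<'E'
from h import *
for n in C: cv2.imwrite(f"pics/{n}10.png",manip.grab_frame(n)[:,:,::-1])
crop(0,"pics/scene10.png",(200,60,320,150),6.6,"pics/s10b.png")
crop(0,"pics/top10.png",(110,150,230,240),6.6,"pics/t10b.png")
s=manip.state();print(s["contact_force"],s["ft_torque"],s["tool_pos"],s["gripper_width"])
E
```

```text
[ 0.60011996 -1.36295724 -1.58683638] [-0.0235362  -0.02950465  0.01404142] [0.5439405  0.09608022 0.08421691] 0.2699583829971086
```

View pics/s10b.png

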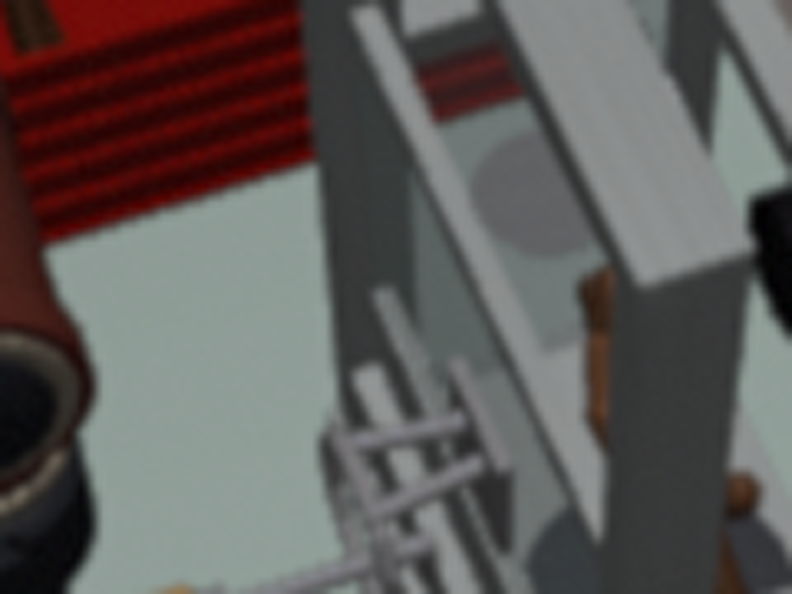

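View pics/t10b.png

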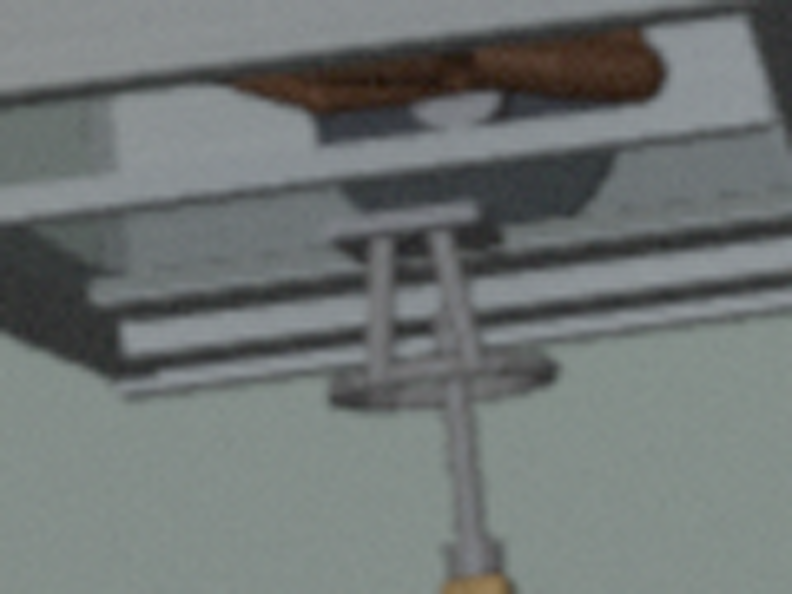

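Call:
step_arm([
  [0,0,0.003,0,0,0,1],
  [0,0,0.006,0,0,0,1],
  [0,0,0.009,0,0,0,1],
  [0,0,0.011,0,0,0,1],
  [0,0,0.013,0,0,0,1],
  [0,0,0.013,0,0,0,1],
])

```text
time: 15.35
tool_pos: [0.5448, 0.0961, 0.0719]
tool_rot: [-0.0, 0.999, 0.052, -0.0]
contact_force: [-2.2, -0.1, 1.9]
gripper_width: 0.276
```

```bash
python3 - <<'E'
from h import *
s=manip.state();print(s["contact_force"],s["ft_torque"],s["tool_pos"],s["gripper_width"])
E
```

```text
[-2.19795414 -0.07306595  1.91232606] [ 0.02180864 -0.08976655  0.028617  ] [0.5447673  0.09610809 0.07191931] 0.276440031071525
```

Call:
step_arm([
  [0,0,0.001,0,0,0,1],
  [0,0,0.002,0,0,0,1],
  [0,0,0.003,0,0,0,1],
  [0,0,0.003,0,0,0,1],
])

```text
time: 15.75
tool_pos: [0.5449, 0.0961, 0.0688]
tool_rot: [-0.0, 0.999, 0.052, -0.0]
contact_force: [-1.8, -0.2, 3.0]
gripper_width: 0.271
```

```bash
python3 - <<'E'
from h import *
s=manip.state();print(s["contact_force"],s["ft_torque"],s["tool_pos"])
for n in C: cv2.imwrite(f"pics/{n}11.png",manip.grab_frame(n)[:,:,::-1])
crop(0,"pics/scene11.png",(200,70,320,160),6.6,"pics/s11b.png")
crop(0,"pics/top11.png",(110,150,230,240),6.6,"pics/t11b.png")
E
```

```text
[-1.80739075 -0.17471957  3.01395079] [ 0.0610922  -0.43408159  0.03930269] [0.54493161 0.09611984 0.06878076]
```

View pics/s11b.png

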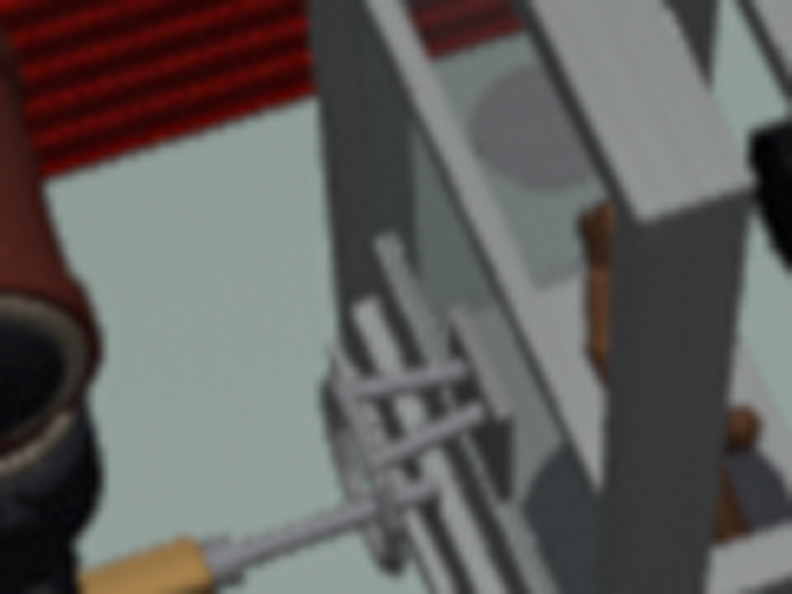

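View pics/t11b.png

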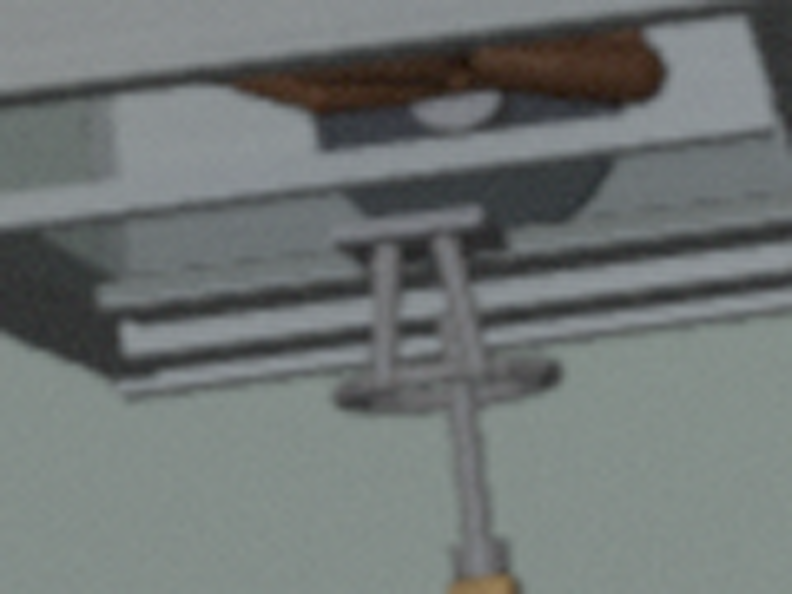

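```bash
python3 - <<'E'
from h import *
print(tri((255,139.7),(177.9,208)))
print("bend",tri((200+432/6.6,70+488/6.6),(110+452/6.6,150+322/6.6)))
for z in(.15,.155,.16,.165,.17):print(z,proj("scene",[.676,.109,z]),proj("top",[.676,.109,z]))
E
```

```text
(array([0.67507593, 0.10629671, 0.16824136]), np.float64(0.0031897557105426276))
bend (array([0.70190242, 0.11183197, 0.12719936]), np.float64(0.003603305890221058))
0.15 [254.81918438 142.7726283 ] [178.05324857 207.85473027]
0.155 [254.72693956 141.72443114] [177.67153913 207.60005186]
0.16 [254.63395266 140.66780164] [177.28626555 207.34299545]
0.165 [254.5402147  139.60263764] [176.89737767 207.08352756]
0.17 [254.44571654 138.52883532] [176.50482441 206.82161411]
```

Call:
step_arm([
  [0,0,0.001,0,0,0,1],
  [0,0,0.002,0,0,0,1],
  [0,0,0.003,0,0,0,1],
  [0,0,0.004,0,0,0,1],
  [0,0,0.004,0,0,0,1],
])

```text
time: 16.35
tool_pos: [0.545, 0.0961, 0.0647]
tool_rot: [-0.0, 0.999, 0.052, -0.0]
contact_force: [0.7, 0.2, 3.4]
gripper_width: 0.273
```

```bash
python3 - <<'E'
from h import *
s=manip.state();print(s["contact_force"],s["ft_torque"],s["tool_pos"])
a=cv2.imread("pics/top11.png")
for n in C: cv2.imwrite(f"pics/{n}12.png",manip.grab_frame(n)[:,:,::-1])
b=cv2.imread("pics/top12.png")
# shift of ring/plate region between frames
for n,box in(("top",(155,178,200,200)),("scene",(250,105,280,150))):
    A=cv2.cvtColor(cv2.imread(f"pics/{n}11.png"),6)[box[1]:box[3],box[0]:box[2]].astype(np.float32);B=cv2.cvtColor(cv2.imread(f"pics/{n}12.png"),6)[box[1]:box[3],box[0]:box[2]].astype(np.float32)
    print(n,cv2.phaseCorrelate(A,B))
crop(0,"pics/scene12.png",(200,70,320,160),6.6,"pics/s12b.png")
E
```

```text
[0.7259779  0.17675414 3.3800832 ] [ 0.10043118 -0.66425403  0.01833441] [0.54497866 0.09607122 0.06474449]
top ((0.39243425608802696, 0.021567890090063102), 1.0321756067099395)
scene ((0.04379614740811455, 0.4747452112559998), 1.0038014637982404)
```

View pics/s12b.png

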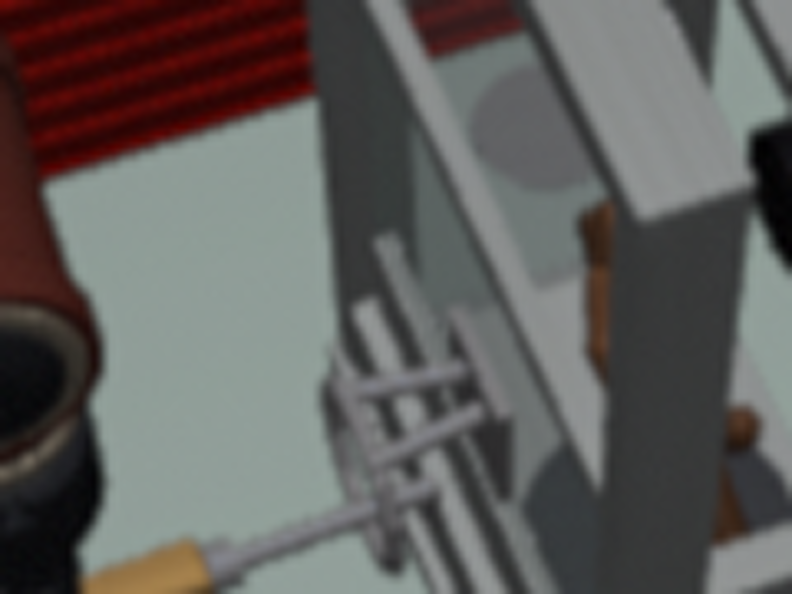

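```bash
python3 - <<'E'
from h import *
crop(0,"pics/scene7.png",(255,60,285,140),7,"pics/a.png");crop(0,"pics/scene12.png",(255,60,285,140),7,"pics/b.png")
cv2.imwrite("pics/ab.png",np.hstack([cv2.imread("pics/a.png"),cv2.imread("pics/b.png")]))
crop(0,"pics/top7.png",(130,155,200,215),8,"pics/a.png");crop(0,"pics/top12.png",(130,155,200,215),8,"pics/b.png")
cv2.imwrite("pics/abt.png",cv2.resize(np.vstack([cv2.imread("pics/a.png"),cv2.imread("pics/b.png")]),None,fx=.62,fy=.62))
for a7,b7,a12,b12 in [((269,71),(142,171),(268.5,117.3),(160.8,186.8)),((276.6,89),(168.4,167.6),(276.5,132.4),(183,181.8))]:
    p,e=tri(a7,b7);print(p,e)
    for d in(.13,.14,.15,.16,.17):print(d,proj("scene",p-[0,0,d])-proj("scene",p)+a7-np.array(a12),proj("top",p-[0,0,d])-proj("top",p)+b7-np.array(b12))
E
```

```text
[0.72123992 0.13581569 0.37225822] 0.005517684796513968
0.13 [ 1.61473378 -9.5033172 ] [-3.30872388 -3.59739134]
0.14 [ 1.69036283 -7.00684841] [-2.28347258 -2.78979226]
0.15 [ 1.76472748 -4.55211674] [-1.27846981 -1.99814311]
0.16 [ 1.83785917 -2.1380842 ] [-0.29312159 -1.22197602]
0.17 [1.90978831 0.23625307] [ 0.67314309 -0.4608412 ]
[0.72550726 0.08794778 0.37184828] 0.003595483530004698
0.13 [ 0.33212839 -8.0246404 ] [-2.59841795 -1.65081217]
0.14 [ 0.34784408 -5.62963724] [-1.80382741 -0.81996621]
0.15 [ 0.36329294 -3.27529742] [-1.02489422 -0.00549202]
0.16 [ 0.37848172 -0.96059407] [-0.26116011  0.7930896 ]
0.17 [0.39341692 1.31546541] [0.48781549 1.57623931]
```

View pics/ab.png

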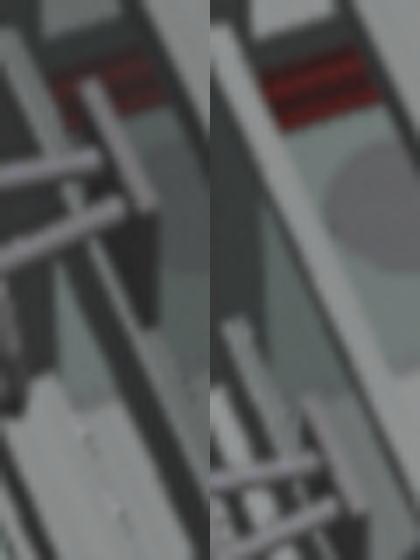

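View pics/abt.png

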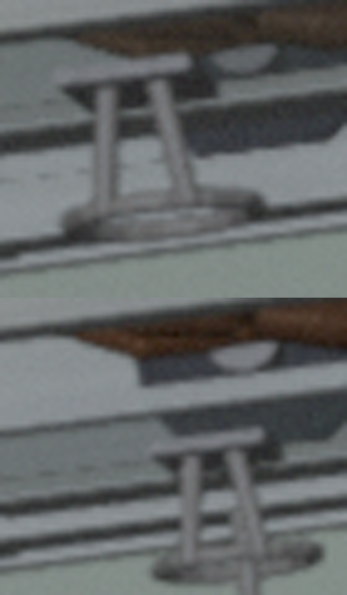

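Call:
step_arm([
  [0,0,-0.005,0,0,0,1],
  [0,0,-0.012,0,0,0,1],
  [0,0,-0.02,0,0,0,1],
  [0,0,-0.028,0,0,0,1],
  [0,0,-0.035,0,0,0,1],
  [0,0,-0.035,0,0,0,1],
])

```text
time: 17.05
tool_pos: [0.5456, 0.0961, 0.1014]
tool_rot: [-0.0, 0.999, 0.052, 0.001]
contact_force: [-0.0, 0.4, -1.7]
gripper_width: 0.272
```

```bash
python3 - <<'E'
from h import *
s=manip.state();print(s["contact_force"],s["ft_torque"],s["tool_pos"])
for n in C: cv2.imwrite(f"pics/{n}13.png",manip.grab_frame(n)[:,:,::-1])
crop(0,"pics/scene13.png",(200,80,320,170),6.6,"pics/s13b.png")
crop(0,"pics/top13.png",(110,150,230,240),6.6,"pics/t13b.png")
E
```

```text
[-0.01625039  0.35898911 -1.74321044] [ 0.05054417 -0.02437176  0.01054823] [0.54558603 0.09609272 0.1013789 ]
```

View pics/s13b.png

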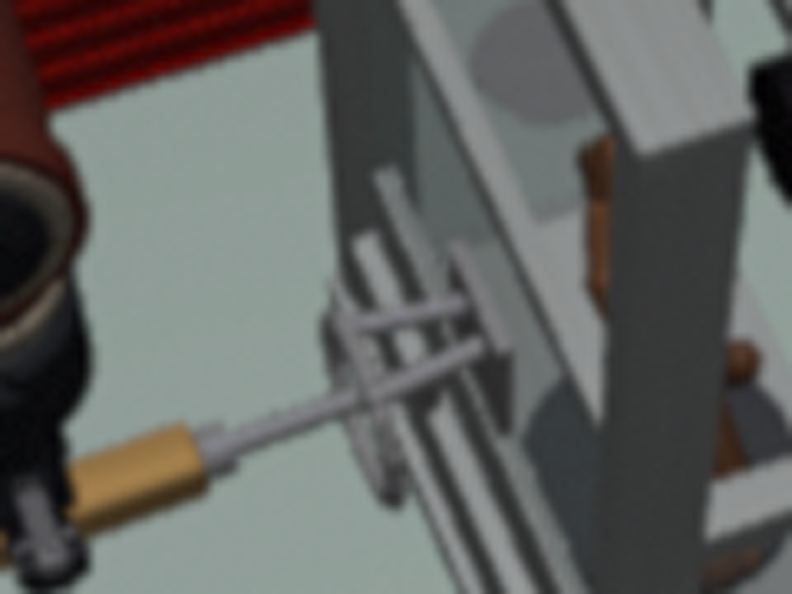

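View pics/t13b.png

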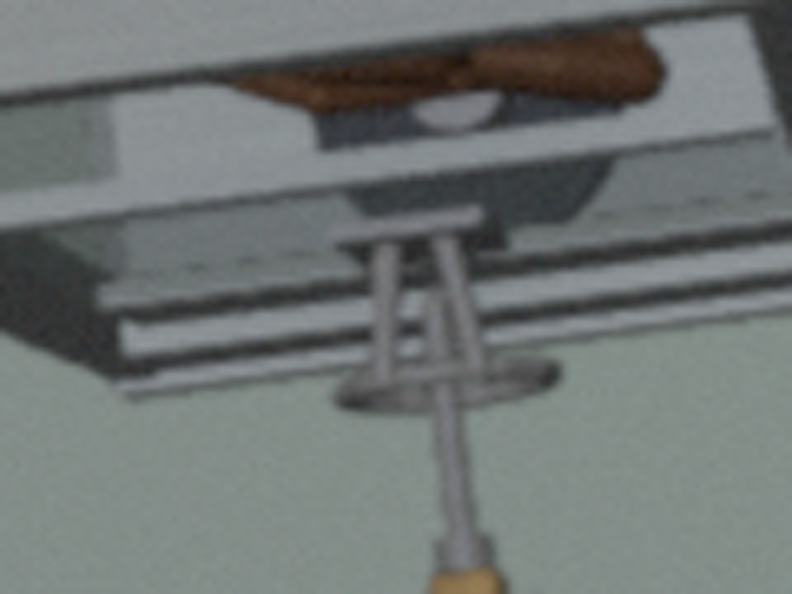

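Call:
step_arm([
  [0,0,-0.004,0,0,0,1],
  [0,0,-0.007,0,0,0,1],
  [-0.005,0,-0.007,0,0,0,1],
  [-0.015,0,-0.007,0,0,0,1],
  [-0.025,0,-0.007,0,0,0,1],
  [-0.04,0,-0.007,0,0,0,1],
  [-0.055,0,-0.007,0,0,0,1],
  [-0.07,0,-0.007,0,0,0,1],
  [-0.085,0,-0.007,0,0,0,1],
  [-0.095,0,-0.007,0,0,0,1],
  [-0.095,0,-0.007,0,0,0,1],
])

```text
time: 18.25
tool_pos: [0.4488, 0.0863, 0.1064]
tool_rot: [-0.0, 0.999, 0.052, -0.001]
contact_force: [0.5, -0.1, -1.7]
gripper_width: 0.275
```

```bash
python3 - <<'E'
from h import *
for n in C: cv2.imwrite(f"pics/{n}14.png",manip.grab_frame(n)[:,:,::-1])
crop(0,"pics/scene14.png",(170,80,290,170),6.6,"pics/s14b.png")
crop(0,"pics/top14.png",(110,150,230,240),6.6,"pics/t14b.png")
delta([.5205,-.3356,.16],-6.2)
E
```

```text
t 18.35 pos [0.4502 0.0863 0.107 ] d [ 0.0265  0.4268 -0.0534] rot [-0.0009  0.0005  0.2113] F [-0.   0.2 -2. ] w 0.277
```

View pics/s14b.png

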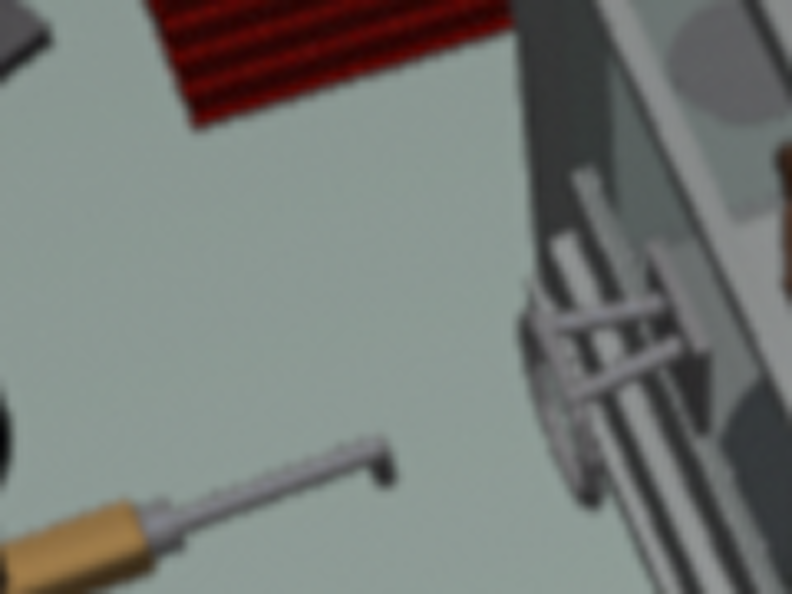

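View pics/t14b.png

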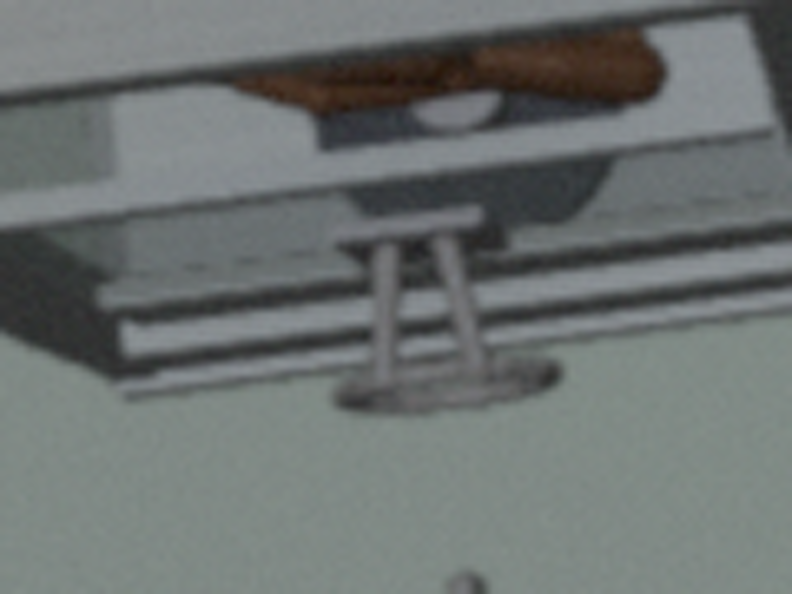

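Call:
step_arm([
  [0,0,-0.03,0,0,0,1],
  [0,0.005,-0.06,0,0,0,1],
  [0.001,0.015,-0.075,0,0,0.005,1],
  [0.002,0.04,-0.075,0,0,0.02,1],
  [0.004,0.075,-0.075,0,0,0.04,1],
  [0.007,0.115,-0.075,0,0,0.06,1],
  [0.01,0.155,-0.075,0,0,0.08,1],
  [0.012,0.195,-0.075,0,0,0.1,1],
  [0.015,0.235,-0.075,0,0,0.12,1],
  [0.018,0.275,-0.075,0,0,0.14,1],
  [0.02,0.315,-0.075,0,0,0.16,1],
  [0.022,0.355,-0.075,0,0,0.18,1],
  [0.024,0.39,-0.075,0,0,0.2,1],
  [0.026,0.415,-0.075,0,0,0.211,1],
  [0.0265,0.427,-0.075,0,0,0.211,1],
  [0.0265,0.427,-0.075,0,0,0.211,1],
  [0.0265,0.427,-0.075,0,0,0.211,1],
])

```text
time: 20.05
tool_pos: [0.5204, -0.3351, 0.1808]
tool_rot: [-0.001, 0.999, -0.054, -0.001]
contact_force: [1.0, 0.1, -1.4]
gripper_width: 0.27
```

```bash
python3 - <<'E'
from h import *
for n in C: cv2.imwrite(f"pics/{n}15.png",manip.grab_frame(n)[:,:,::-1])
crop(0,"pics/scene15.png",(150,230,350,390),4,"pics/s15b.png")
crop(0,"pics/top15.png",(260,150,460,320),4,"pics/t15b.png")
delta([.5205,-.3356,.132],-6.2)
E
```

```text
t 20.15 pos [ 0.5205 -0.3346  0.1812] d [0.0001 0.0011 0.0492] rot [-0.0012  0.0018  0.0016] F [-0.  -0.2 -1. ] w 0.269
```

View pics/s15b.png

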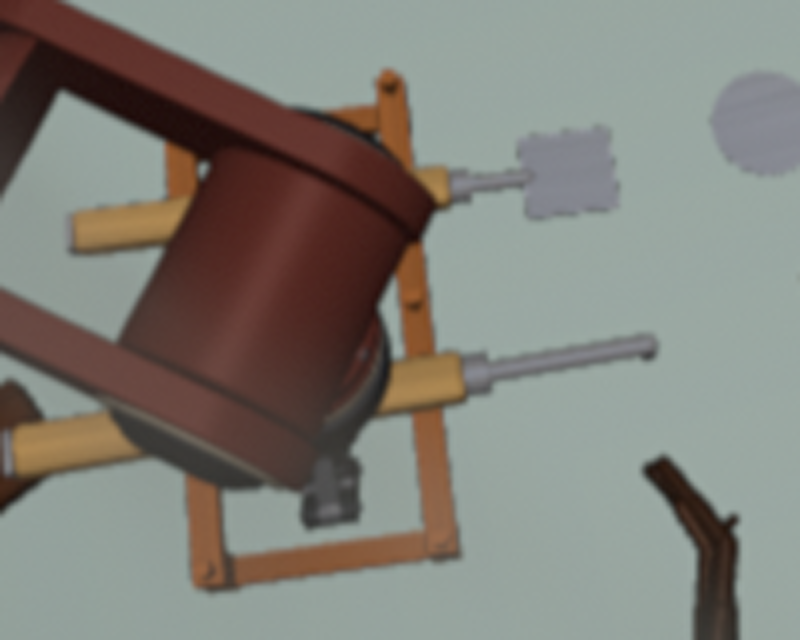

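View pics/t15b.png

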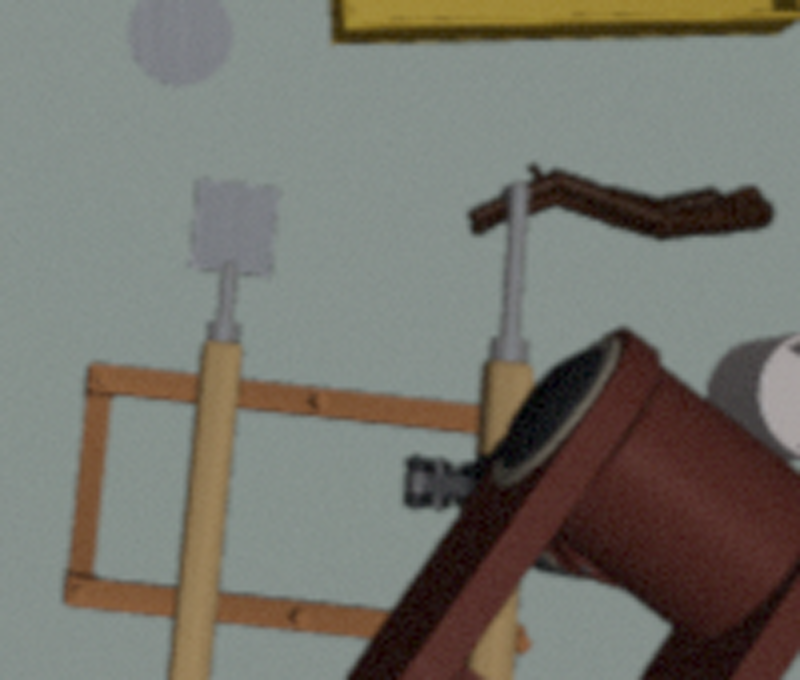

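Call:
step_arm([
  [0,0.001,0.02,0,0,0,1],
  [0,0.001,0.045,0,0,0,1],
  [0,0.001,0.07,0,0,0,1],
  [0,0.001,0.095,0,0,0,1],
  [0,0.001,0.115,0,0,0,1],
  [0,0.001,0.128,0,0,0,1],
  [0,0.001,0.136,0,0,0,1],
  [0,0.001,0.141,0,0,0,1],
  [0,0.001,0.141,0,0,0,1],
])

```text
time: 21.05
tool_pos: [0.5204, -0.3365, 0.0405]
tool_rot: [-0.0, 0.999, -0.054, -0.001]
contact_force: [-0.7, -0.1, -1.5]
gripper_width: 0.266
```

```bash
python3 - <<'E'
from h import *
for n in C: cv2.imwrite(f"pics/{n}16.png",manip.grab_frame(n)[:,:,::-1])
crop(0,"pics/scene16.png",(150,230,350,390),4,"pics/s16b.png")
crop(0,"pics/top16.png",(240,180,440,350),4,"pics/t16b.png")
s=manip.state();print(s["contact_force"],s["ft_torque"],s["tool_pos"])
E
```

```text
[-0.22500772  0.40490984 -0.62408935] [-0.03382141 -0.03473947  0.01388984] [ 0.52088696 -0.3370954   0.04143282]
```

View pics/s16b.png

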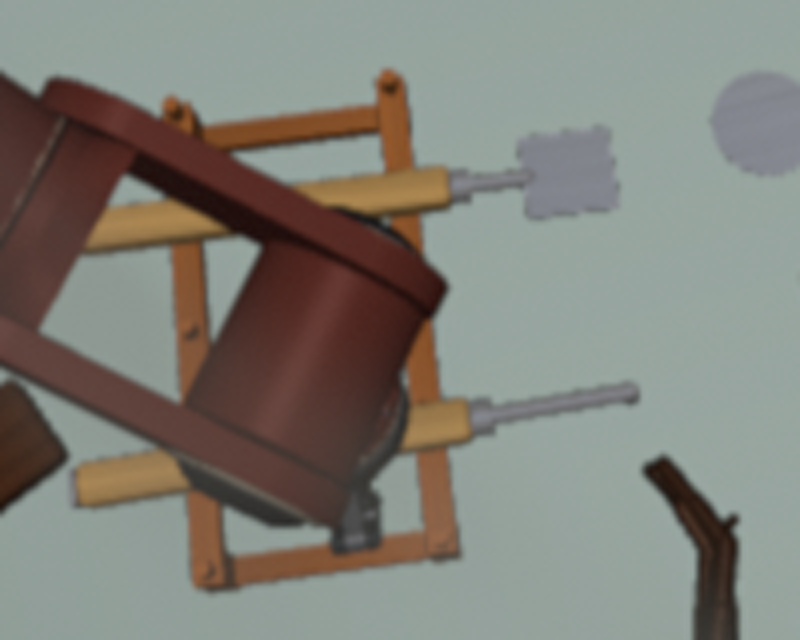

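View pics/t16b.png

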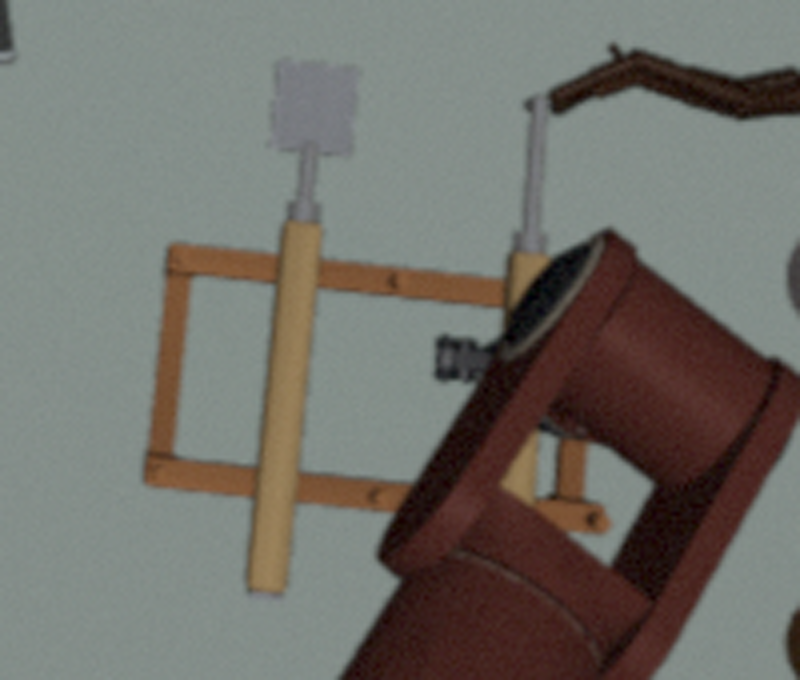

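Call:
step_arm([
  [0,0,0.002,0,0,0,1],
  [0,0,0.004,0,0,0,1],
  [0,0,0.006,0,0,0,1],
  [0,0,0.007,0,0,0,1],
  [0,0,0.007,0,0,0,1],
])

```text
time: 21.65
tool_pos: [0.5212, -0.3374, 0.0354]
tool_rot: [0.0, 0.999, -0.054, 0.0]
contact_force: [0.2, 0.8, 5.1]
gripper_width: 0.273
```

```bash
python3 - <<'E'
from h import *
s=manip.state();print(s["contact_force"],s["ft_torque"],s["tool_pos"])
E
```

```text
[0.18867663 0.76142327 5.12311373] [ 0.19750903  0.58065578 -0.09789945] [ 0.52124655 -0.33742155  0.03540022]
```

Call:
step_arm([
  [0,0,0,0,0,0,0.3],
  [0,0,0,0,0,0,0.2],
  [0,0,0,0,0,0,0],
  [0,0,0,0,0,0,-0.5],
  [0,0,0,0,0,0,-1],
  [0,0,0,0,0,0,-1],
  [0,0,0,0,0,0,-1],
  [0,0,0,0,0,0,-1],
  [0,0,-0.01,0,0,0,-1],
  [0,0,-0.03,0,0,0,-1],
  [0,0,-0.06,0,0,0,-1],
  [0,0,-0.1,0,0,0,-1],
  [0,0,-0.14,0,0,0,-1],
  [0,0,-0.18,0,0,0,-1],
  [0,0,-0.2,0,0,0,-1],
  [0,0,-0.2,0,0,0,-1],
])

```text
time: 23.25
tool_pos: [0.5224, -0.3383, 0.2396]
tool_rot: [0.003, 0.999, -0.054, 0.003]
contact_force: [0.2, 0.1, 0.4]
gripper_width: 1.002
```

Call:
step_arm([
  [-0.04,0.04,0,0,0,0,-1],
  [-0.07,0.08,0,0,0,0,-1],
  [-0.1,0.12,0,0,0,0,-1],
  [-0.13,0.16,0,0,0,0,-1],
  [-0.16,0.19,0,0,0,0,-1],
  [-0.19,0.22,0,0,0,0,-1],
  [-0.19,0.22,0,0,0,0,-1],
  [-0.19,0.22,0,0,0,0,-1],
])

```text
time: 24.05
tool_pos: [0.3069, -0.5348, 0.2318]
tool_rot: [-0.002, 0.998, -0.055, -0.001]
contact_force: [-0.1, -0.3, 0.6]
gripper_width: 0.998
```

```bash
python3 - <<'E'
from h import *
for n in C: cv2.imwrite(f"pics/{n}17.png",manip.grab_frame(n)[:,:,::-1])
s=manip.state();print(s["time"],s["contact_force"],s["tool_pos"])
for n in C:
    im=cv2.imread(f"pics/{n}17.png");hsv=cv2.cvtColor(im,cv2.COLOR_BGR2HSV);m=cv2.inRange(hsv,(14,90,110),(28,255,255))
    k,l,st,c=cv2.connectedComponentsWithStats(m)
    for i in range(1,k):
        if 500<st[i,4]<1200: print(n,st[i],c[i])
E
```

```text
24.15 [ 0.16211678 -0.15374975  0.37825806] [ 0.30846464 -0.53412305  0.23247281]
scene [169 272  93  20 828] [214.94323671 281.32608696]
scene [170 331  99  25 968] [218.81818182 343.10330579]
top [303 236  18  92 784] [310.97066327 281.5369898 ]
top [363 243  16  92 775] [369.22580645 288.85806452]
top [113 340  39  32 512] [133.11328125 356.15039062]
```

View pics/scene17.png

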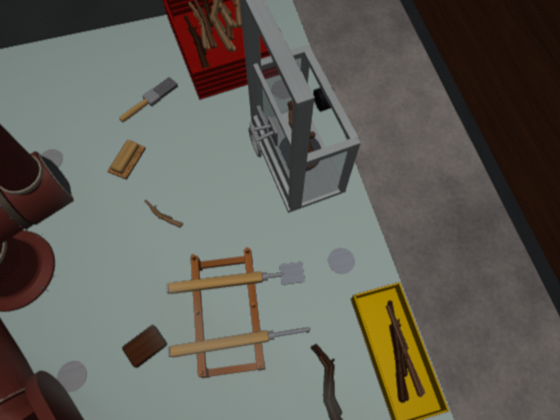

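View pics/top17.png

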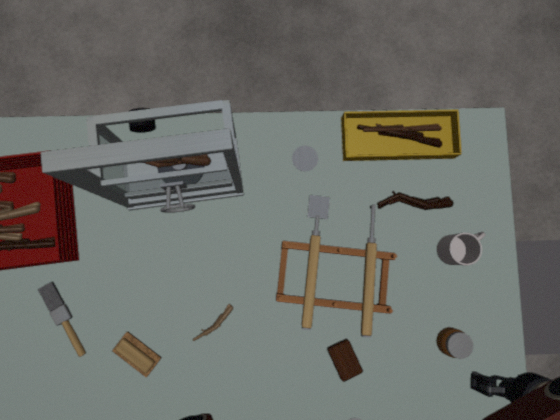

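```bash
python3 - <<'E'
from plant import manip
print(manip.job_done())
E
```

```text
the job is handed in; nothing more can be done
None
```

I took the hook pole from the rack's right place, put its hook through the ring and pulled the sash down until it stopped. Then I unhooked the pole, laid it back in its own place and handed the job in at about 24 s. No verdict was reported.

**Last checks**
- **Pole:** its handle is within about 1–2 pixels (a few mm) of where it started, and the tip is where it was, with no roll or tilt visible.
- **Scraper:** it has not moved, to within a pixel.
- **Gripper:** it is open and clear of everything, and the force reading is about zero.
- **Sash:** tracking the ring's mounting plate in both views gave about 163 mm of travel. The ring started at about 318 mm, so that puts it at the shut height of 155 mm. The ring did not move during unhooking.

**What disagreed**
- **First grasp missed:** it closed on nothing. From two views, the fingertips were about 41 mm farther back along the tool than stated. I corrected the depth and the second grasp held.
- **Ring height when shut:** a direct two-view reading gave about 168 mm, with the two views about 3 mm apart. I judged the sash shut from the plate tracking and from it not moving when I pressed further.
- **Pole set down slightly tilted:** the handle's rear end touched the rack first, with about 5 N, and the pole settled level when released.

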